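# Put the lidded token tubs away in the dice pen

## Robot

A 6-joint arm with a two-finger parallel gripper is mounted at the origin on the work surface. World frame = base frame: x ahead of the robot, y to its left, z up, the work surface at z = 0. Lengths are in m, angles in rad, forces in N, time in s.
With the tool pointing down it reaches from about 0.35 to 1 m from the base axis. Payload 7.1 kg.
Tool frame: the origin (TCP) lies midway between the tips of the shut fingers; the grasp point (between the pads) lies 19 mm behind it; z points along the fingers, y is the line along which they close (so a half turn about z gives the same grasp; the last joint's range is limited). The gripper opens to 85 mm and grips with 20 to 120 N. Pads are 22 mm wide; open, the fingers measure 114 mm over their backs; the gripper's body (76 mm by 85 mm) begins 54 mm behind the grasp point. The pads swing forward as they close: fully open they stand 13 mm farther back than shut.
Start: joints at [1.305, 0.423, 1.63, -0, 1.089, -0.019], TCP at [0.153, 0.606, 0.231] pointing down, gripper open.
Joint ranges: [-3, 3], [-0.9, 2.11], [0.09, 2.58], [-1.31, 4.45], [0.11, 2.69], [-2.54, 2.54]. Speed limits (rad/s): [2.39, 2.39, 3.01, 3.14, 3.14, 3.14].

## Interface

Orientations are given as a unit quaternion [x, y, z, w].
In Python, from rig import state, cams, finish_job gives the robot as it stands.
- The arm moves only by the tool jog_arm, never from a script. Its arguments are lists of equal length, an entry for each row: "dr": the turn, a rotation vector about the tool's x, y, z in degrees, a list of three; "xyz": the shift along the tool's x, y, z in cm, a list of three; "claw": the opening, from -1 (shut) to 1 (fully open). A call has 1 to 20 rows; each row shifts and turns the commanded pose from where the row before left it, along the tool's axes as they then stand; what a row does not reach is not made up. A row lasts 1/10 s, in which the tool goes at most 50 mm and 8.59 degrees, less where a joint would pass 70% of its speed; a pose out of reach is approached as far as the arm can. A call with a gripper value outside its range is refused whole. The fingers move at their own pace and stop on an object; "force" is the grip in N (left out, the last holds). Time passes only in rows, so rows that do not move let the fingers close. It gives the time, the measured TCP pose, the force, the opening and the grip force at its end, in the units of the state.
- state(): the state, without advancing time (a new reading comes with each control period).
- cams.grab_frame(name): name is "scene" or "top" or "wrist"; returns a dict with "color" (384x512x3 uint8, red, green, blue), "mtx" (3x3 intrinsics, pixels), "rvec" (rotation vector, rad) and "tvec" (3), from world to camera coordinates, as OpenCV has them. Camera axes: x right, y down, z forward; pixel columns grow to the right and rows downward; lengths in m; the calibration is good to about 2 mm. A picture is of the moment at which its call begins. There is no depth.
- finish_job(): hands the job in; it is judged then, once.
The state is a dict: "t": time; "qpos": joint angles; "dq": joint speeds; "joint_efforts": joint torques, N m; "tool_pos": TCP position; "tcp_rot": TCP orientation; "contact_force": force on the tool from outside, world axes, zero at the start; "moment": the same for the moment, N m; "opening": opening from 0.0 (shut) to 1.0 (fully open); "grip_force": force on a finger pad.
Only numpy, scipy, OpenCV 4.12 (cv2) and the standard library are available. Lean on these libraries where they do the work, as an engineer would, in place of code of your own. Each camera call takes 0.05 s, during which the arm holds its last target. There are 200 camera calls.

## Task

Put the token tubs away: set every lid you find squarely on the tub of its own shape and size, and stand each closed tub upright inside the dice pen, letting it slide along the marble through the opened gateway rather than lifting it over the fence. Then slide the gate fully shut; a tub that has no lid can stay where it is, and the owl, the die and the other things around should be left alone.

Things in the scene. Friction and masses are not known exactly. Their poses are not given: they have to be found in the camera images.
- pen: wooden dice pen, fixed: fence 40 mm high, 12 mm thick, no floor or roof, inside 280 (x) by 210 mm (y). Origin: middle of the inside at table height, z up. Front is its -y side: half x = 0..140 mm is fixed fence, half x = -140..0 mm the gateway, its middle at x -70, y -111 mm. Owl and die stand inside behind the fixed half (y below -35 mm); the strip y = -30..105 mm at the back is free
- gate (a joint): sliding wooden gate in front of the pen, 142 mm long, 10 mm thick, 40 mm high, running on the outside of the fence line at pen y = -123 mm. 0 m = shut (covers the gateway), grows as it slides towards the pen's +x, 0.135 m = fully open (in front of the fixed half). It starts nearly shut
- gate_knob (a point): grip point on the gate's upright round knob, 22 mm across, standing on the middle of the gate's top edge from 38 to 76 mm above the marble; this point is 58 mm up on its axis
- tub_wide: terracotta token tub, open on top, round, 68 mm across; 64 mm high, walls 4 mm, a few wooden chips lying inside; origin at the centre of its underside, z up. About 0.25 kg. It is partnered with the wide round lid
- tub_slim: terracotta token tub, open on top, round, 50 mm across; 64 mm high, walls 4 mm, a few wooden chips lying inside; origin at the centre of its underside, z up. About 0.25 kg. It is partnered with the slim round lid
- tub_square: terracotta token tub, open on top, square, 60 mm a side along its x and y; 64 mm high, walls 4 mm, a few wooden chips lying inside; origin at the centre of its underside, z up. About 0.25 kg. It is partnered with the square lid
- lid_wide: light wooden lid, round: plug below, 12 mm deep (52 mm across, the tub's mouth is 60 mm), flange 8 mm thick (64 mm across), then a round upright knob 22 mm across, 26 mm high; 46 mm in all. Origin under the plug's centre, z up; starts standing on its plug. Seated, its flange lies on the rim and its origin is 52 mm above the tub's. May be absent: then leave its tub
- lid_slim: light wooden lid, round: plug below, 12 mm deep (34 mm across, the tub's mouth is 42 mm), flange 8 mm thick (46 mm across), then a round upright knob 22 mm across, 26 mm high; 46 mm in all. Origin under the plug's centre, z up; starts standing on its plug. Seated, its flange lies on the rim and its origin is 52 mm above the tub's. May be absent: then leave its tub
- lid_square: light wooden lid, square: plug below, 12 mm deep (44 mm a side along x and y, the tub's mouth is 52 mm), flange 8 mm thick (56 mm a side), then a round upright knob 22 mm across, 26 mm high; 46 mm in all. Origin under the plug's centre, z up; starts standing on its plug. Seated, its flange lies on the rim and its origin is 52 mm above the tub's. May be absent: then leave its tub
- owl: chunky brown ceramic owl figure, about 52 mm across, 85 mm high, inside the pen; a bystander. Origin under its centre
- die: yellow pearlescent die, 36 mm cube, inside the pen; a bystander. Origin under its centre
- coaster: sandstone coaster, 98 mm square, 10 mm thick; a bystander. Origin under its centre
- bell: copper bell token, 42 mm across, 41 mm high, on the coaster; a bystander. Origin under its centre
- pawn: dark wooden pawn, 48 mm across at the foot, 70 mm high, among the tubs and lids; a bystander. Origin under its centre
- mug: white mug, 80 mm across, 88 mm high, with a handle; a bystander. Origin under its centre
- cards: paper card box lying flat, 65 x 92 x 24 mm; a bystander. Origin under its centre
There are look-alikes about, which are no part of the job. Leave any blue or green look-alike of the tub_wide alone.

How it is judged:
By the outcome, as a careful person would: the job done as asked, in the order asked, and still so for the second after the job is handed in, with the robot touching nothing.
Of lid_wide, lid_slim, lid_square only 2 to 3 are there at a start; the rules pass over those that are not, and their reading is None.
At some moment in a run one of lid_wide, lid_slim, lid_square, tub_wide, tub_slim, tub_square may be knocked a few centimetres aside while the robot is not near it.
It also fails if it takes over 210 s, if anything falls off the work surface, if the arm or the gripper's body presses on something with over 40 N, if the wrist force passes 120 N, or if a joint passes its speed limit or range.

## Working session

There is one attempt and no reset: what is moved stays moved. The work goes in short steps, Python scripts to look and compute and a tool call to move; the robot and the scene stay as the last step left them, time stands still between calls to the robot, and variables do not carry over. Pictures are saved under pics/ and viewed, at most 14 in all, crops included, and the job is handed in when it is done.

Besides the shell and the picture viewer there is one more tool, called after ">>>" as a command line: name --argument value ..., lists and objects as JSON in quotes. jog_arm: Moves the arm, as the interface text tells. Its arguments: {"type":"object","properties":{"dr":{"type":"array"},"xyz":{"type":"array"},"claw":{"type":"array"},"force":{"type":"number"}},"required":["dr","xyz","claw"]}

```bash
ls; mkdir -p pics; cat > h.py <<'E'
import numpy as np,cv2
from rig import state,cams,finish_job
from scipy.spatial.transform import Rotation as R
def grab(n):
    f=cams.grab_frame(n); f['R']=cv2.Rodrigues(np.array(f['rvec'],float))[0]; f['t']=np.array(f['tvec'],float).ravel(); f['K']=np.array(f['mtx'],float); return f
def ray(f,uv,z):
    d=f['R'].T@np.linalg.solve(f['K'],[uv[0],uv[1],1.]); c=-f['R'].T@f['t']
    return c+d*(z-c[2])/d[2]
def proj(f,p):
    q=f['K']@(f['R']@np.array(p,float)+f['t']); return q[:2]/q[2]
def save(f,n,s=1.5,crop=None):
    im=f['color'][:,:,::-1]
    if crop: im=im[crop[1]:crop[3],crop[0]:crop[2]]
    cv2.imwrite('pics/'+n,cv2.resize(im,None,fx=s,fy=s,interpolation=cv2.INTER_CUBIC))
E
python3 - <<'E'
from h import *
import pickle
for n in ('top','scene'):
    f=grab(n); save(f,n+'0.png'); pickle.dump(f,open(n+'0.pkl','wb')); print(n,-f['R'].T@f['t'],f['K'][0,0],f['R'][2])
print(state())
E
```

```text
pics
top [ 0.41067301 -0.06069963  1.22814063] 450.9616930114469 [ 0.10261108 -0.0157332  -0.99459712]
scene [0.93116913 0.48349823 0.65189903] 383.89795462054917 [-0.43909484 -0.62073998 -0.64952106]
{'t': 0.1, 'qpos': array([ 1.30498662e+00,  4.23782894e-01,  1.63061736e+00, -1.67307094e-05,
        1.08859428e+00, -1.89811966e-02]), 'dq': array([-0.00241188, -0.00115797, -0.00240212, -0.00013383,  0.00075353,
       -0.00023198]), 'joint_efforts': array([ 3.09373290e-04, -5.58426511e+01, -2.82444441e+01,  1.09588657e-04,
        3.06183916e-03, -2.48378410e-05]), 'tool_pos': array([0.15254363, 0.60558633, 0.2306104 ]), 'tcp_rot': array([ 1.23097322e-01,  9.92394356e-01, -6.94896729e-04, -9.21398569e-05]), 'contact_force': array([-0.73182984, -0.46655955, -1.00093262]), 'moment': array([ 0.02076885,  0.01457435, -0.01162368]), 'grip_force': 0.0, 'opening': 1.0068349933602294}
```

View pics/top0.png

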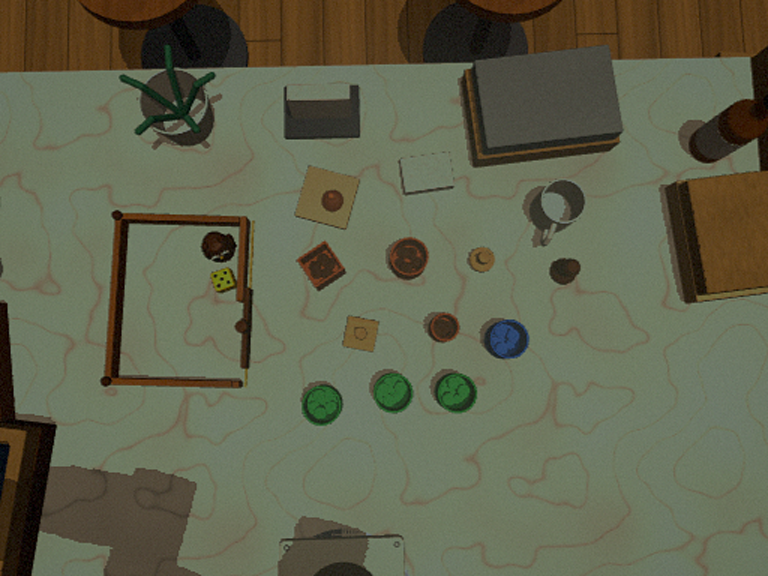

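View pics/scene0.png

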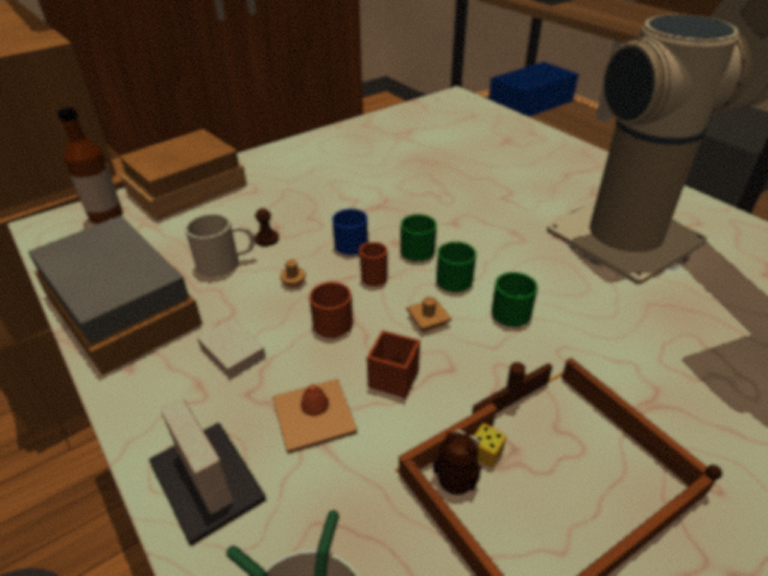

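Top view, in 1.5x pixels. The look-alikes are:
- Round tubs: terracotta wide (408,258), terracotta slim (443,327), blue (507,339), greens (322,403), (393,391), (455,391).
- Square tub: (321,265).
- Lids: square (361,334) and a small round one (482,260). I see no second round lid.
- Other: pawn (565,270), coaster and bell (328,198), gate knob (241,325), owl and die in the pen.

I choose the terracotta slim and square tubs. The round lid's width will tell me whether it is the slim one.

```bash
cat >> h.py <<'E'
def seg(f,uv,win=34,rb=30,rg=12):
    im=f['color'].astype(int); m=((im[...,0]-im[...,2]>rb)&(im[...,0]-im[...,1]>rg)).astype(np.uint8)
    w=np.zeros_like(m); u,v=map(int,uv); w[max(0,v-win):v+win,max(0,u-win):u+win]=1
    m=cv2.morphologyEx(m*w,cv2.MORPH_CLOSE,np.ones((3,3),np.uint8))
    n,l,s,c=cv2.connectedComponentsWithStats(m)
    i=min(range(1,n),key=lambda k:np.hypot(*(c[k]-uv))-.1*s[k,4]**.5*3)
    cs,_=cv2.findContours((l==i).astype(np.uint8),cv2.RETR_EXTERNAL,cv2.CHAIN_APPROX_NONE)
    return max(cs,key=len)[:,0,:].astype(float)
def meas(f,uv,z,half,square=False,**k):
    """centre of top outline at height z, from its edges facing away from the camera"""
    c=seg(f,uv,**k); P=np.array([ray(f,p,z)[:2] for p in c]); cam=(-f['R'].T@f['t'])[:2]
    r=cv2.minAreaRect((P*1000).astype(np.float32)); th=np.deg2rad(r[2])
    d=P.mean(0)-cam
    if not square: th=np.arctan2(d[1],d[0])
    px=z and 0.5*np.linalg.norm(ray(f,uv,z)-ray(f,(uv[0]+1,uv[1]),z))
    out=np.zeros(2); ext=[]
    for j,e in enumerate((np.array([np.cos(th),np.sin(th)]),np.array([-np.sin(th),np.cos(th)]))):
        if e@d<0: e=-e
        q=P@e; ext.append(np.ptp(q)+2*px)
        m=(q.max()+q.min())/2 if (j and not square) else q.max()+px-half
        out+=m*e
    return out,np.rad2deg(th),np.array(ext)*1000
E
python3 - <<'E'
from h import *
import pickle
f=pickle.load(open('top0.pkl','rb'))
g=lambda a,b:np.array([a/1.5,b/1.5])
for n,uv,z,h,s in [('tsq',g(321,265),.064,.03,1),('tw',g(408,258),.064,.034,0),('ts',g(443,327),.064,.025,0),('lsq',g(361,334),.02,.028,1),('lr',g(482,260),.02,.023,0)]:
    print(n,*meas(f,uv,z,h,s),f['color'][int(uv[1]),int(uv[0])])
# pen: fence-top outer corners and knob
for n,p,z in [('BL',(107,381),.04),('TL',(118,216),.04),('TR',(247,217),.04),('BR',(242,384),.04),('knobtop',(241,325),.076),('gateR',(246,368),.04)]: print(n,ray(f,g(*p),z)[:2])
E
```

```text
tsq [0.58840148 0.0244019 ] 32.55681610107422 [63.96067797 63.97488678] [60 42 23]
tw [ 0.59523083 -0.12913491] -20.537091836666416 [68.68494353 70.30829508] [65 43 30]
ts [ 0.47066787 -0.18830158] -64.72151082646573 [51.46979952 52.13106346] [57 45 29]
lsq [ 0.46546097 -0.0411455 ] 78.18033599853516 [57.01157961 57.42389733] [114  87  50]
lr [ 0.59366677 -0.26455759] -48.074186886975454 [47.52930546 46.78703986] [113  96  51]
BL [0.39248692 0.39882155]
TL [0.68319381 0.38348347]
TR [0.67578943 0.15478306]
BR [0.38086485 0.16551488]
knobtop [0.48126622 0.159733  ]
gateR [0.40830707 0.15839633]
```

```bash
python3 - <<'E'
from h import *
import pickle
f=pickle.load(open('top0.pkl','rb')); save(f,'c1.png',4,(190,130,350,280))
f=pickle.load(open('top0.pkl','rb')); save(f,'c2.png',5,(60,130,180,265))
E
```

```text
(no output)
```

View pics/c1.png

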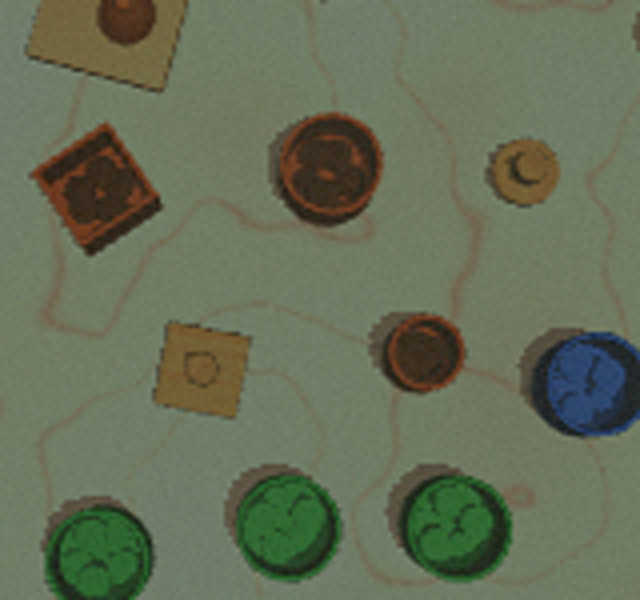

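View pics/c2.png

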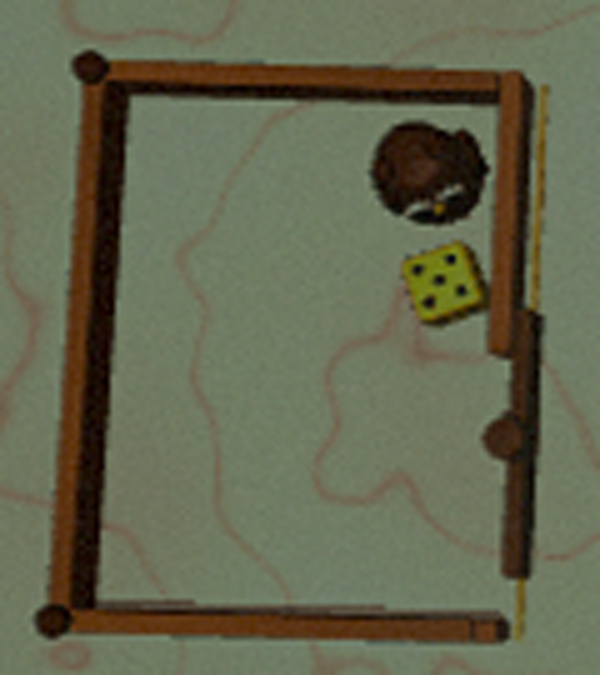

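```bash
python3 - <<'E'
from h import *
import pickle
f=pickle.load(open('top0.pkl','rb'))
c=lambda a,b:(60+a/5-.4,130+b/5-.4)
pen=np.array([(146,111),(-146,111),(-146,-111),(146,-111),(0,-111)])/1000.
px=[(91,66),(53,620),(490,629),(513,82),(501,354)]; zz=[.045,.045,.042,.04,.04]
W=np.array([ray(f,c(*p),z)[:2] for p,z in zip(px,zz)])
cp,cw=pen.mean(0),W.mean(0); H=(pen-cp).T@(W-cw); th=np.arctan2(H[0,1]-H[1,0],H[0,0]+H[1,1])
Rr=np.array([[np.cos(th),-np.sin(th)],[np.sin(th),np.cos(th)]]); o=cw-Rr@cp
print(np.rad2deg(th),o,((pen-cp)@Rr.T+cw-W)*1000)
k=ray(f,c(502,437),.076)[:2]; print('knob',k,(Rr.T@(k-o))*1000)
np.savez('pen.npz',R=Rr,o=o)
for p in [(-70,-123),(65,-123),(-70,-200),(-70,-111),(-60,30),(50,40)]: print(p,o+Rr@(np.array(p)/1000))
print(R.from_quat(state()['tcp_rot']).as_matrix().round(3))
E
```

```text
-2.9973585402702954 [0.53327333 0.27988838] [[-0.47014967 -0.84246422]
 [-0.39520379 -1.45009623]
 [-1.06243424  1.86649796]
 [ 0.94389807  0.02445379]
 [ 0.98388962  0.40160869]]
knob [0.48046097 0.16143264] [ -46.54606703 -121.0552351 ]
(-70, -123) [0.45693743 0.16071694]
(65, -123) [0.59175275 0.1536578 ]
(-70, -200) [0.45291111 0.08382228]
(-70, -111) [0.45756491 0.17270052]
(-60, 30) [0.47492411 0.31298473]
(50, 40) [0.58529652 0.31721916]
[[-0.97   0.244 -0.   ]
 [ 0.244  0.97  -0.001]
 [ 0.    -0.001 -1.   ]]
```

```bash
cat >> h.py <<'E'
def go(x,y,z,psi=None):
    """print tool-frame turn (deg about z, first) and then shift (cm) to reach a world pose; psi = world angle of tool y"""
    s=state(); M=R.from_quat(s['tcp_rot']).as_matrix(); p0=np.degrees(np.arctan2(M[1,1],M[0,1]))
    if psi is None: psi=p0
    a=(psi-p0+90)%180-90
    p=np.radians(p0+a); yt=np.array([np.cos(p),np.sin(p),0]); zt=np.array([0,0,-1.]); xt=np.cross(yt,zt)
    d=np.array([x,y,z])-s['tool_pos']; tilt=np.degrees(np.arccos(-M[2,2]))
    print('t %.1f psi %.1f turn z %.1f shift cm %s tilt %.2f pos %s'%(s['t'],p0,-a,np.round([d@xt*100,d@yt*100,d@zt*100],2),tilt,s['tool_pos'].round(4)))
E
python3 -c "
from h import *
go(.4655,-.0411,.2)"
```

```text
t 0.1 psi 75.9 turn z -0.0 shift cm [-46.15 -55.06   3.06] tilt 0.08 pos [0.1525 0.6056 0.2306]
```

>>> jog_arm --dr '[[0, 0, 0], [0, 0, 0], [0, 0, 0], [0, 0, 0], [0, 0, 0], [0, 0, 0], [0, 0, 0], [0, 0, 0], [0, 0, 0], [0, 0, 0], [0, 0, 0], [0, 0, 0], [0, 0, 0], [0, 0, 0], [0, 0, 0], [0, 0, 0], [0, 0, 0], [0, 0, 0], [0, 0, 0], [0, 0, 0]]' --xyz '[[-1, -1.2, 0], [-2.5, -3, 0], [-2.5, -3, 0], [-2.5, -3, 0], [-2.5, -3, 0], [-2.5, -3, 0], [-2.5, -3, 0], [-2.5, -3, 0], [-2.5, -3, 0], [-2.5, -3, 0], [-2.5, -3, 0], [-2.5, -3, 0], [-2.5, -3, 0], [-2.5, -3, 0], [-2.5, -3, 0], [-2.5, -3, 0], [-2.5, -3, 0], [-2.5, -3, 1], [-1.5, -1.8, 1], [0, 0, 0]]' --claw '[1, 1, 1, 1, 1, 1, 1, 1, 1, 1, 1, 1, 1, 1, 1, 1, 1, 1, 1, 1]'

```text
t: 2.1
tool_pos: [0.4566, -0.0301, 0.2103]
tcp_rot: [0.125, 0.992, -0.0, -0.001]
contact_force: [0.2, 0.3, -0.1]
opening: 1.003
grip_force: 0.0
```

```bash
python3 - <<'E'
from h import *
import pickle
go(.4655,-.0411,.024)
f=grab('wrist'); save(f,'w1.png',1.0); pickle.dump(f,open('w1.pkl','wb')); print(-f['R'].T@f['t'],f['R'][2],f['K'][0,0])
print(proj(f,(.4655,-.0411,.02)),proj(f,(.4655,-.0411,.046)))
E
```

```text
t 2.1 psi 75.7 turn z -0.0 shift cm [-1.13 -0.84 18.63] tilt 0.10 pos [ 0.4566 -0.0301  0.2103]
[ 0.37800154 -0.01134048  0.35175096] [ 0.30429826 -0.0784333  -0.94934229] 326.3041680197192
[245.26739237 177.82146693] [244.74919919 184.94286745]
```

View pics/w1.png

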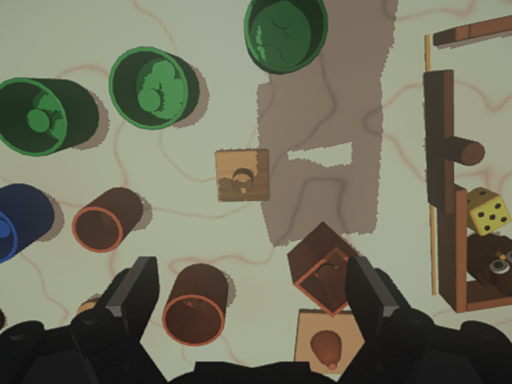

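Wrist view: the square lid is at (243,175), where the top-view estimate projects (245,178). The square tub is at (328,270), the wide tub (197,305), the slim tub (107,220) and the gate knob (468,152).

```bash
python3 - <<'E'
from h import *
import pickle
f=pickle.load(open('w1.pkl','rb'))
print(meas(f,np.array([243,175]),.02,.028,True,win=32))
t=pickle.load(open('top0.pkl','rb'));
# tub rim corners from wrist
for p in [(289,257),(305,295),(333,315)]: print(ray(f,p,.064))
go(.4655,-.0411,.024,78)
E
```

```text
(array([ 0.46873271, -0.04857273]), np.float64(76.81458282470703), array([65.33886874, 69.81121254]))
[ 0.54347054 -0.01587993  0.064     ]
[ 0.59086872 -0.00932026  0.064     ]
[0.6226424  0.01444804 0.064     ]
t 2.1 psi 75.7 turn z -2.3 shift cm [-1.18 -1.   18.66] tilt 0.12 pos [ 0.456  -0.0289  0.2106]
```

```bash
python3 - <<'E'
from h import *
import pickle
f=pickle.load(open('w1.pkl','rb'))
im=f['color'][135:215,200:290]
print(im[40,20],im[40,5],im[40,75])
hsv=cv2.cvtColor(f['color'],cv2.COLOR_RGB2HSV)
m=cv2.inRange(hsv,(8,95,90),(22,255,255)); 
w=np.zeros_like(m); w[140:212,205:280]=255
cs,_=cv2.findContours(m&w,cv2.RETR_EXTERNAL,cv2.CHAIN_APPROX_NONE); c=max(cs,key=cv2.contourArea)[:,0]
P=np.array([ray(f,p,.02)[:2] for p in c])*1000
print(cv2.minAreaRect(P.astype(np.float32)))
E
```

```text
[164 134  92] [166 174 148] [129 115  97]
((462.4433898925781, -43.55107498168945), (54.10638427734375, 54.53738784790039), 76.483642578125)
```

```bash
python3 -c "
from h import *
go(.464,-.0423,.025,77.4)"
```

```text
t 2.1 psi 75.7 turn z -1.7 shift cm [-1.07 -1.13 18.56] tilt 0.12 pos [ 0.456  -0.0289  0.2106]
```

>>> jog_arm --dr '[[0, 0, -1.7], [0, 0, 0], [0, 0, 0], [0, 0, 0], [0, 0, 0], [0, 0, 0], [0, 0, 0], [0, 0, 0], [0, 0, 0], [0, 0, 0], [0, 0, 0], [0, 0, 0], [0, 0, 0], [0, 0, 0], [0, 0, 0], [0, 0, 0]]' --xyz '[[0, 0, 0], [-1.07, -1.13, 1.5], [0, 0, 3], [0, 0, 3], [0, 0, 3], [0, 0, 3], [0, 0, 2], [0, 0, 2], [0, 0, 1], [0, 0, 0], [0, 0, 0], [0, 0, 0], [0, 0, 0], [0, 0, 0], [0, 0, 0], [0, 0, 0]]' --claw '[0.6, 0.6, 0.6, 0.6, 0.6, 0.6, 0.6, 0.6, 0.6, 0.6, -1, -1, -1, -1, -1, -1]' --force 30

```text
t: 3.75
tool_pos: [0.4657, -0.0409, 0.0273]
tcp_rot: [0.108, 0.994, 0.0, 0.001]
contact_force: [-0.9, 0.4, 7.5]
opening: 0.243
grip_force: 29.0
```

>>> jog_arm --dr '[[0, 0, 0], [0, 0, 0], [0, 0, 0], [0, 0, 0], [0, 0, 5.6], [0, 0, 5.6], [0, 0, 5.6], [0, 0, 5.6], [0, 0, 5.6], [0, 0, 5.6], [0, 0, 5.6], [0, 0, 5.6], [0, 0, 0]]' --xyz '[[0, 0, -1], [0, 0, -3], [0, 0, -4], [0, 0, -4], [0, 0, -4], [0, 0, -1.3], [0, 0, 0], [0, 0, 0], [0, 0, 0], [0, 0, 0], [0, 0, 0], [0, 0, 0], [0, 0, 0]]' --claw '[-1, -1, -1, -1, -1, -1, -1, -1, -1, -1, -1, -1, -1]'

```text
t: 5.05
tool_pos: [0.4649, -0.0409, 0.2]
tcp_rot: [0.479, 0.878, 0.0, 0.0]
contact_force: [0.1, 0.2, -1.5]
opening: 0.242
grip_force: 29.5
```

```bash
python3 - <<'E'
from h import *
go(.5885,.0245,.20,32.6)
f=grab('top'); 
for n,uv,z,h,s in [('tsq',(214,176.7),.064,.03,1),('ts',(295,218),.064,.025,0),('lr',(321,173),.02,.023,0)]: print(n,*meas(f,np.array(uv),z,h,s))
E
```

```text
t 5.0 psi 32.7 turn z 0.1 shift cm [-1.15 13.94 -0.  ] tilt 0.03 pos [ 0.4649 -0.0409  0.2   ]
tsq [0.58833421 0.02436747] 32.76190948486328 [64.69659423 63.81705772]
ts [ 0.47066786 -0.18830156] -64.72151082646573 [51.46974972 52.13101366]
lr [ 0.59429937 -0.26398571] -47.953735066486296 [47.58229859 45.07400613]
```

>>> jog_arm --dr '[[0, 0, 0], [0, 0, 0], [0, 0, 0], [0, 0, 0], [0, 0, 0], [0, 0, 0], [0, 0, 0]]' --xyz '[[-0.15, 1.9, 0], [-0.2, 3, 0], [-0.3, 3, 0], [-0.3, 3, 0], [-0.2, 3, 0], [0, 0, 0], [0, 0, 0]]' --claw '[-1, -1, -1, -1, -1, -1, -1]'

```text
t: 5.8
tool_pos: [0.5879, 0.0249, 0.1991]
tcp_rot: [0.478, 0.878, -0.0, -0.0]
contact_force: [-0.4, 0.0, -0.2]
opening: 0.243
grip_force: 29.6
```

```bash
python3 - <<'E'
from h import *
import pickle
go(.5885,.0245,.12,32.6)
f=grab('wrist'); save(f,'w2.png',1.5); pickle.dump(f,open('w2.pkl','wb'))
s=state(); M=R.from_quat(s['tcp_rot']).as_matrix()
# expected pixels: tub rim corners, and lid plug/flange as gripped nominally
for k in range(4):
    a=np.radians(32.7+45+90*k); print('rim',proj(f,(.5884+.0424*np.cos(a),.0244+.0424*np.sin(a),.064))*1.5, 'flange',proj(f,s['tool_pos']+[.0396*np.cos(a),.0396*np.sin(a),-.0073])*1.5)
E
```

```text
t 5.8 psi 32.9 turn z 0.3 shift cm [-0.06  0.03  7.91] tilt 0.06 pos [0.5879 0.0249 0.1991]
rim [432.69589697 222.28934188] flange [465.57719139 298.59894082]
rim [327.2981225  222.00651136] flange [291.6546259  298.12294252]
rim [330.26405966 320.028104  ] flange [299.94497044 445.78341858]
rim [428.96163832 320.29973052] flange [456.34698233 446.22763963]
```

View pics/w2.png

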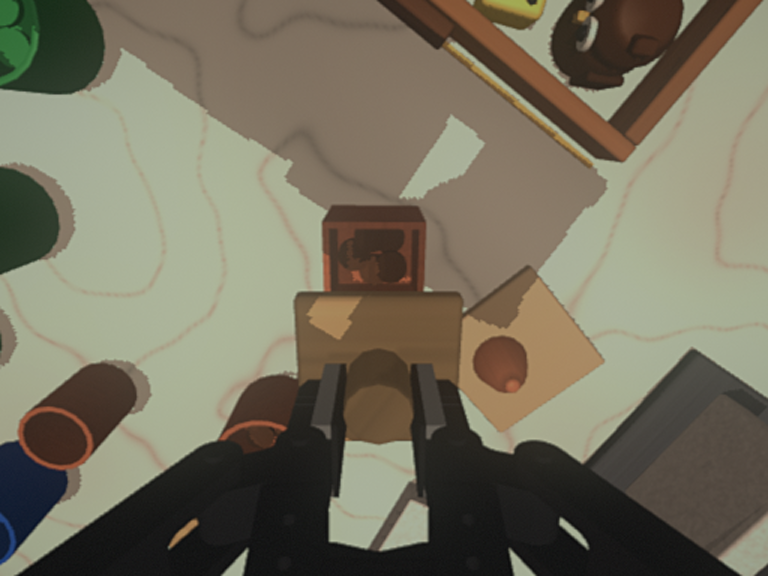

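Wrist view: the held square lid's near edge runs (295–463, 294). Its knob is centred between the fingers. The square tub is just beyond at u 323–425, with its sides parallel to the lid's. The tub's centre looks about 5 px left of my prediction, so I'll measure that numerically.

```bash
python3 - <<'E'
from h import *
import pickle
f=pickle.load(open('w2.pkl','rb')); im=f['color'].astype(int)
rg=im[...,0]-im[...,1]
for r in range(132,194,6):
    x=np.where(rg[r,200:300]>22)[0]+200; print(r,x.min() if len(x) else None,x.max() if len(x) else None, im[r,252])
print([ (r,tuple(im[r,222])) for r in range(134,170,3)])
for r in (205,215,225): 
    x=np.where((im[r,180:330,0]-im[r,180:330,2])>35)[0]+180; print('lid',r,x.min(),x.max())
E
```

```text
132 None None [127 112  96]
138 None None [73 52 42]
144 None None [72 52 42]
150 215 283 [106  66  49]
156 215 283 [60 45 35]
162 215 283 [61 46 36]
168 216 283 [104  63  47]
174 215 282 [64 45 33]
180 215 282 [86 59 43]
186 216 282 [80 54 38]
192 216 281 [71 47 35]
[(134, (np.int64(133), np.int64(118), np.int64(101))), (137, (np.int64(83), np.int64(64), np.int64(52))), (140, (np.int64(77), np.int64(59), np.int64(47))), (143, (np.int64(77), np.int64(58), np.int64(47))), (146, (np.int64(77), np.int64(60), np.int64(47))), (149, (np.int64(105), np.int64(70), np.int64(53))), (152, (np.int64(87), np.int64(63), np.int64(50))), (155, (np.int64(72), np.int64(57), np.int64(46))), (158, (np.int64(71), np.int64(57), np.int64(46))), (161, (np.int64(72), np.int64(58), np.int64(46))), (164, (np.int64(72), np.int64(57), np.int64(46))), (167, (np.int64(72), np.int64(57), np.int64(46)))]
lid 205 197 329
lid 215 197 329
lid 225 187 329
```

>>> jog_arm --dr '[[0, 0, 0], [0, 0, 0], [0, 0, 0], [0, 0, 0], [0, 0, 0], [0, 0, 0], [0, 0, 0]]' --xyz '[[-0.05, -0.3, 1], [0, 0, 2.5], [0, 0, 2.5], [0, 0, 2], [0, 0, 1], [0, 0, 0], [0, 0, 0]]' --claw '[-1, -1, -1, -1, -1, -1, -1]'

```text
t: 6.55
tool_pos: [0.586, 0.0224, 0.1097]
tcp_rot: [0.479, 0.878, 0.0, 0.0]
contact_force: [-0.3, -0.5, -0.8]
opening: 0.243
grip_force: 29.6
```

```bash
python3 - <<'E'
from h import *
import pickle
go(.5885,.0245,.12,32.6)
f=grab('wrist'); save(f,'w3.png',4,(160,150,345,295)); pickle.dump(f,open('w3.pkl','wb'))
E
```

```text
t 6.5 psi 32.8 turn z 0.2 shift cm [ 0.04  0.32 -1.03] tilt 0.01 pos [0.586  0.0224 0.1097]
```

View pics/w3.png

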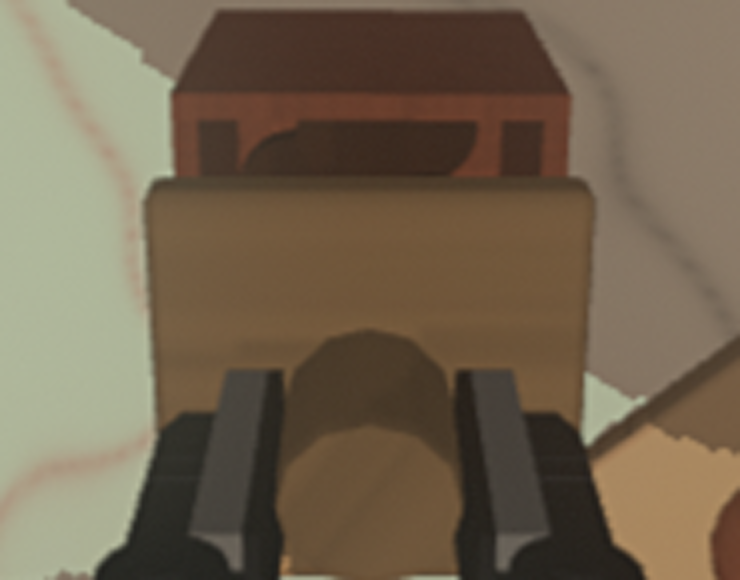

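Close crop: tub rim spans 173–571 at row 93 and the lid edge 146–594 at row 185. They are centred sideways within 0.3 mm. Now I'll check the depth direction.

```bash
python3 - <<'E'
from h import *
import pickle
f=pickle.load(open('w3.pkl','rb')); s=state(); M=R.from_quat(s['tcp_rot']).as_matrix(); xt,yt=M[:,0],M[:,1]
c=lambda a,b:np.array((160+a/4-.4,150+b/4-.4))
def e(p,z): 
    q=ray(f,p,z)-s['tool_pos']; return q@xt*1000,q@yt*1000
print('rim',e(c(173,93),.064),e(c(571,93),.064))
for z in (.1024,.100): print('lid',e(c(146,188),z),e(c(594,188),z))
print('base',e(c(218,10),0),e(c(524,10),0))
E
```

```text
rim (np.float64(31.217499465901085), np.float64(-30.3450770283332)) (np.float64(31.145941697921874), np.float64(28.541136704829803))
lid (np.float64(29.484868453926715), np.float64(-28.15771663744872)) (np.float64(29.419521048402935), np.float64(25.80477572642476))
lid (np.float64(28.664929054104395), np.float64(-28.595374146984625)) (np.float64(28.598527190836595), np.float64(26.237866909988213))
base (np.float64(31.08174759907197), np.float64(-30.804357535896354)) (np.float64(31.009204727469633), np.float64(28.72023559713106))
```

>>> jog_arm --dr '[[0, 0, 0], [0, 0, 0], [0, 0, 0], [0, 0, 0], [0, 0, 0], [0, 0, 0]]' --xyz '[[0, 0, 0.6], [0, 0, 0.8], [0, 0, 0.8], [0, 0, 0.6], [0, 0, 0.2], [0, 0, 0]]' --claw '[-1, -1, -1, -1, -1, -1]'

```text
t: 7.2
tool_pos: [0.5857, 0.0227, 0.0794]
tcp_rot: [0.479, 0.878, -0.0, -0.0]
contact_force: [-1.8, 1.0, 5.0]
opening: 0.242
grip_force: 30.0
```

>>> jog_arm --dr '[[0, 0, 0], [0, 0, 0], [0, 0, 0], [0, 0, 0], [0, 0, 0], [0, 0, 0], [0, 0, 0], [0, 0, 0], [0, 0, 0], [0, 0, 0]]' --xyz '[[0, 0, 0], [0, 0, 0], [0, 0, 0], [0, 0, 0], [0, 0, -1], [0, 0, -3], [0, 0, -4], [0, 0, -4], [0, 0, 0], [0, 0, 0]]' --claw '[0.5, 0.5, 0.5, 0.5, 0.6, 0.6, 0.6, 0.6, 0.6, 0.6]'

```text
t: 8.2
tool_pos: [0.5866, 0.0227, 0.2009]
tcp_rot: [0.479, 0.878, 0.001, 0.001]
contact_force: [0.0, -0.8, -1.0]
opening: 0.798
grip_force: 0.0
```

```bash
python3 - <<'E'
from h import *
f=grab('wrist'); save(f,'w4.png',1.0)
g=grab('top')
for n,uv,z,h,s in [('ts',(295,218),.064,.025,0),('lr',(321,173),.02,.023,0)]: print(n,*meas(g,np.array(uv),z,h,s))
go(.594,-.264,.2,110)
E
```

```text
ts [ 0.4706673  -0.18830053] -64.7390057342144 [51.46843792 52.13084016]
lr [ 0.59241527 -0.26316493] -48.06287464519593 [45.71892865 46.78694311]
t 8.3 psi 32.8 turn z -77.2 shift cm [  8.97 -27.24  -0.14] tilt 0.09 pos [0.5851 0.0226 0.1986]
```

View pics/w4.png

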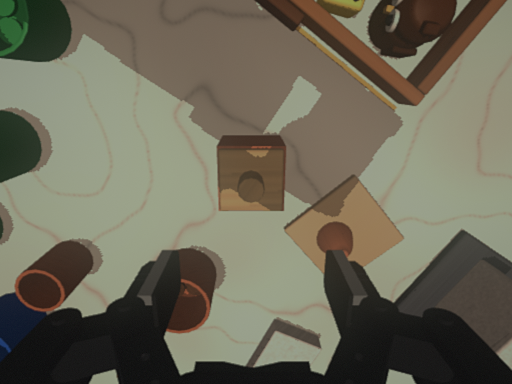

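Wrist view: the square lid is flush on its tub at (251,175), with only a thin rim line showing, so it is seated. Next is the slim lid.

```bash
python3 - <<'E'
from h import *
go(.593,-.2637,.2)
E
```

```text
t 8.3 psi 32.8 turn z -0.0 shift cm [-24.5  -14.83  -0.14] tilt 0.09 pos [0.5851 0.0226 0.1986]
```

>>> jog_arm --dr '[[0, 0, 0], [0, 0, 0], [0, 0, 0], [0, 0, 0], [0, 0, 0], [0, 0, 0], [0, 0, 0], [0, 0, 0], [0, 0, 0], [0, 0, 0], [0, 0, 0]]' --xyz '[[-1.5, -0.83, 0], [-3, -1.8, 0], [-3, -1.8, 0], [-3, -1.8, 0], [-3, -1.8, 0], [-3, -1.8, 0], [-3, -1.8, 0], [-3, -1.8, 0], [-2, -1.4, 0], [0, 0, 0], [0, 0, 0]]' --claw '[0.3, 0.3, 0.3, 0.3, 0.3, 0.3, 0.3, 0.3, 0.3, 0.3, 0.3]'

```text
t: 9.4
tool_pos: [0.5927, -0.2643, 0.1978]
tcp_rot: [0.48, 0.877, -0.0, -0.001]
contact_force: [-0.1, 0.0, -0.3]
opening: 0.652
grip_force: 0.0
```

```bash
python3 - <<'E'
from h import *
go(.593,-.2637,.025)
f=grab('wrist')
p=proj(f,(.593,-.2637,.02)); print(p)
hsv=cv2.cvtColor(f['color'],cv2.COLOR_RGB2HSV); m=cv2.inRange(hsv,(8,85,60),(24,255,255))
w=np.zeros_like(m); u,v=map(int,p); w[v-45:v+45,u-45:u+45]=255
cs,_=cv2.findContours(cv2.morphologyEx(m&w,cv2.MORPH_CLOSE,np.ones((5,5))),cv2.RETR_EXTERNAL,cv2.CHAIN_APPROX_NONE); c=max(cs,key=cv2.contourArea)[:,0]
P=np.array([ray(f,q,.02)[:2] for q in c])*1000
print(cv2.minEnclosingCircle(P.astype(np.float32)),cv2.minAreaRect(P.astype(np.float32)),cv2.boundingRect(c))
save(f,'w5.png',1.0)
E
```

```text
t 9.4 psi 32.7 turn z -0.0 shift cm [ 0.03  0.06 17.28] tilt 0.15 pos [ 0.5927 -0.2643  0.1978]
[253.56127447 169.26995208]
((592.0338134765625, -266.0697021484375), 22.29902458190918) ((591.8800659179688, -265.8487854003906), (43.46009826660156, 43.498722076416016), 32.625877380371094) (230, 149, 44, 43)
```

>>> jog_arm --dr '[[0, 0, 0], [0, 0, 0], [0, 0, 0], [0, 0, 0], [0, 0, 0], [0, 0, 0], [0, 0, 0], [0, 0, 0], [0, 0, 0], [0, 0, 0], [0, 0, 0], [0, 0, 0], [0, 0, 0], [0, 0, 0], [0, 0, 0]]' --xyz '[[-0.06, -0.1, 1.3], [0, 0, 3], [0, 0, 3], [0, 0, 3], [0, 0, 3], [0, 0, 2], [0, 0, 1.2], [0, 0, 0.7], [0, 0, 0], [0, 0, 0], [0, 0, 0], [0, 0, 0], [0, 0, 0], [0, 0, 0], [0, 0, 0]]' --claw '[0.3, 0.3, 0.3, 0.3, 0.3, 0.3, 0.3, 0.3, 0.3, -1, -1, -1, -1, -1, -1]' --force 30

```text
t: 10.95
tool_pos: [0.5941, -0.2651, 0.0285]
tcp_rot: [0.479, 0.878, 0.0, 0.001]
contact_force: [-0.5, 0.2, 7.2]
opening: 0.242
grip_force: 29.9
```

>>> jog_arm --dr '[[0, 0, 0], [0, 0, 0], [0, 0, 0], [0, 0, 0], [0, 0, 0], [0, 0, 0], [0, 0, 0]]' --xyz '[[0, 0, -1], [0, 0, -3], [0, 0, -4], [0, 0, -4], [0, 0, -4], [0, 0, -1.2], [0, 0, 0]]' --claw '[-1, -1, -1, -1, -1, -1, -1]'

```text
t: 11.65
tool_pos: [0.5944, -0.2652, 0.202]
tcp_rot: [0.479, 0.878, 0.0, 0.002]
contact_force: [-0.4, -0.0, 0.4]
opening: 0.242
grip_force: 29.5
```

```bash
python3 - <<'E'
from h import *
g=grab('top')
for n,uv,z,h,s in [('ts',(295,218),.064,.025,0)]: print(n,*meas(g,np.array(uv),z,h,s))
go(.4707,-.1883,.2)
E
```

```text
ts [ 0.47494214 -0.1840552 ] -61.92184076383582 [50.06705669 50.19366855]
t 11.7 psi 32.8 turn z -0.0 shift cm [13.05 -6.17 -0.03] tilt 0.05 pos [ 0.5932 -0.2647  0.1997]
```

>>> jog_arm --dr '[[0, 0, 0], [0, 0, 0], [0, 0, 0], [0, 0, 0], [0, 0, 0], [0, 0, 0], [0, 0, 0]]' --xyz '[[1.5, -0.5, 0], [3, -1.5, 0], [3, -1.5, 0], [3, -1.5, 0], [2.4, -1.1, 0], [0, 0, 0], [0, 0, 0]]' --claw '[-1, -1, -1, -1, -1, -1, -1]'

```text
t: 12.4
tool_pos: [0.4714, -0.1888, 0.198]
tcp_rot: [0.479, 0.878, -0.0, -0.001]
contact_force: [0.5, -0.5, -0.3]
opening: 0.242
grip_force: 29.5
```

```bash
python3 - <<'E'
from h import *
import pickle
go(.4707,-.1883,.11)
f=grab('wrist'); save(f,'w6.png',1.5); pickle.dump(f,open('w6.pkl','wb'))
print(proj(f,(.4707,-.1883,.064))*1.5)
E
```

```text
t 12.4 psi 32.8 turn z -0.0 shift cm [ 0.08 -0.03  8.8 ] tilt 0.14 pos [ 0.4714 -0.1888  0.198 ]
[379.12057061 271.1587077 ]
```

View pics/w6.png

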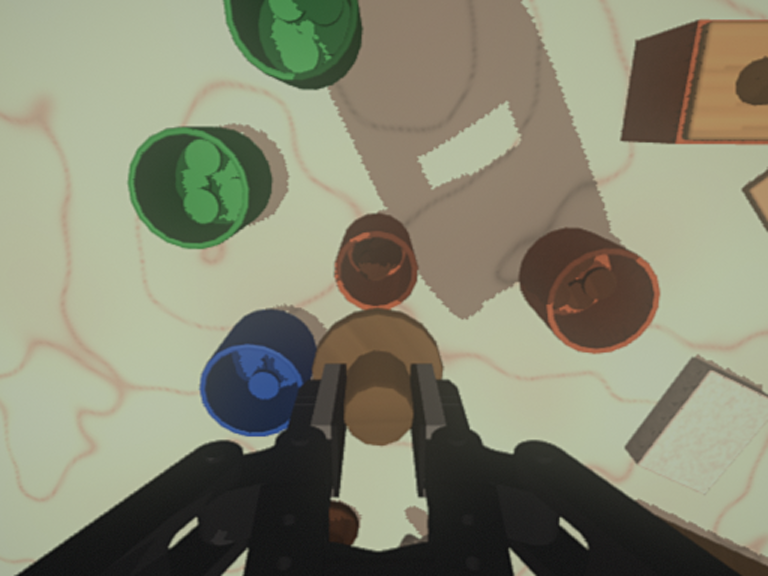

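Wrist view: the slim tub's rim is centred at (376,270), against a predicted (379,271), so it has not been knocked. The slim lid is held at (378,375). I'll move closer and compare again.

>>> jog_arm --dr '[[0, 0, 0], [0, 0, 0], [0, 0, 0], [0, 0, 0], [0, 0, 0], [0, 0, 0], [0, 0, 0]]' --xyz '[[0, -0.2, 1], [0, 0, 2.5], [0, 0, 2.5], [0, 0, 1.5], [0, 0, 1], [0, 0, 0], [0, 0, 0]]' --claw '[-1, -1, -1, -1, -1, -1, -1]'

```text
t: 13.15
tool_pos: [0.4708, -0.1905, 0.1142]
tcp_rot: [0.479, 0.878, -0.0, -0.0]
contact_force: [-0.1, 0.0, -1.0]
opening: 0.247
grip_force: 29.5
```

```bash
python3 - <<'E'
from h import *
import pickle
go(.4707,-.1883,.11)
f=grab('wrist'); save(f,'w7.png',4,(160,150,345,295)); pickle.dump(f,open('w7.pkl','wb'))
E
```

```text
t 13.2 psi 32.8 turn z -0.0 shift cm [0.2  0.11 0.42] tilt 0.01 pos [ 0.4708 -0.1905  0.1142]
```

View pics/w7.png

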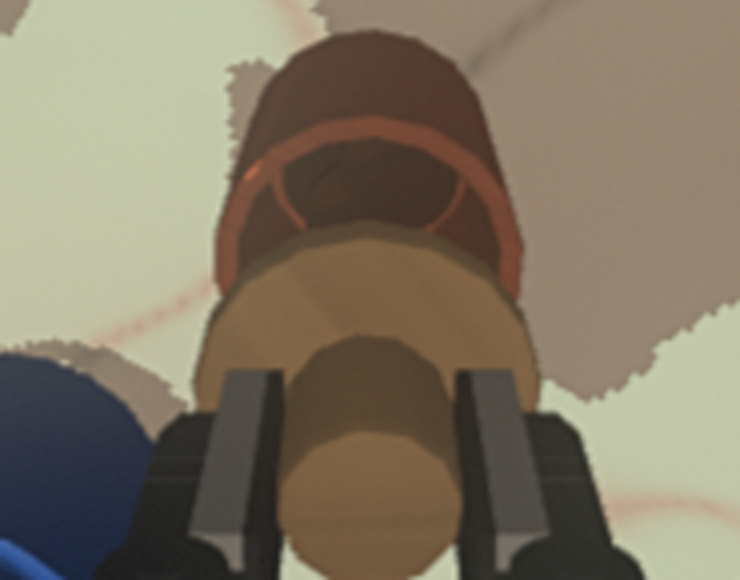

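Crop: tub rim u 216–522 with near edge at row 115. Lid flange u 195–540 with near edge at row 238. They are centred sideways.

```bash
python3 - <<'E'
from h import *
import pickle
f=pickle.load(open('w7.pkl','rb')); s=state(); M=R.from_quat(s['tcp_rot']).as_matrix(); xt,yt=M[:,0],M[:,1]
c=lambda a,b:np.array((160+a/4-.4,150+b/4-.4))
def e(p,z): 
    q=ray(f,p,z)-s['tool_pos']; return np.round([q@xt*1000,q@yt*1000],1)
print('rim near',e(c(369,115),.064),'L',e(c(216,245),.064),'R',e(c(522,245),.064))
for z in (s['tool_pos'][2]-.0085,): print('lid near',e(c(368,236),z),e(c(195,380),z),e(c(540,380),z))
E
```

```text
rim near [26.6 -1.1] L [  5.4 -25.2] R [ 5.3 23. ]
lid near [23.  -1.2] [  3.5 -23.2] [ 3.4 20.7]
```

>>> jog_arm --dr '[[0, 0, 0], [0, 0, 0], [0, 0, 0], [0, 0, 0], [0, 0, 0], [0, 0, 0]]' --xyz '[[0.1, 0, 0.6], [0, 0, 0.9], [0, 0, 0.9], [0, 0, 0.7], [0, 0, 0.25], [0, 0, 0]]' --claw '[-1, -1, -1, -1, -1, -1]'

```text
t: 13.8
tool_pos: [0.4701, -0.1895, 0.0807]
tcp_rot: [0.479, 0.878, -0.0, -0.0]
contact_force: [0.3, -0.1, -0.3]
opening: 0.239
grip_force: 29.6
```

>>> jog_arm --dr '[[0, 0, 0], [0, 0, 0], [0, 0, 0], [0, 0, 0], [0, 0, 0], [0, 0, 0], [0, 0, 0], [0, 0, 0], [0, 0, 0], [0, 0, 0]]' --xyz '[[0, 0, 0], [0, 0, 0], [0, 0, 0], [0, 0, -1], [0, 0, -3], [0, 0, -4], [0, 0, -4], [0, 0, -0.5], [0, 0, 0], [0, 0, 0]]' --claw '[0, 0, 0, 0, 0, 0, 0, 0, 0, 0]'

```text
t: 14.8
tool_pos: [0.4694, -0.1892, 0.2053]
tcp_rot: [0.479, 0.878, -0.0, -0.0]
contact_force: [-1.0, -0.0, -0.7]
opening: 0.502
grip_force: 0.0
```

```bash
python3 - <<'E'
from h import *
f=grab('wrist'); save(f,'w8.png',3,(150,90,350,240))
P=np.load('pen.npz'); k=P['o']+P['R']@np.array([-.0465,-.123]); print(k)
go(*k,.2,-3+0)
E
```

```text
[0.48040529 0.15948813]
t 14.8 psi 32.8 turn z 35.8 shift cm [34.87 -0.7   0.48] tilt 0.12 pos [ 0.4691 -0.1891  0.2048]
```

View pics/w8.png

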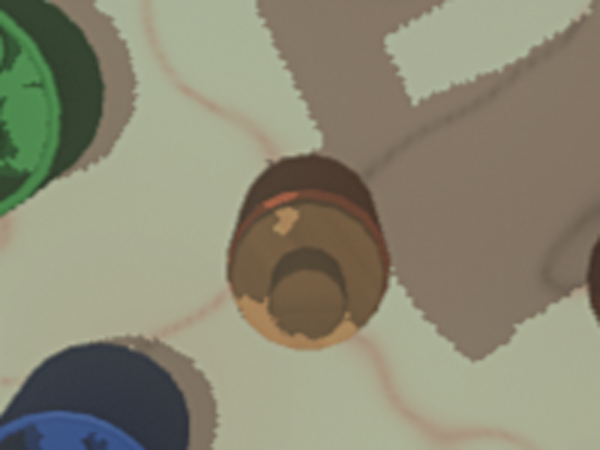

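The slim lid is also flush and centred on its tub. Next I'll go above the gate knob.

>>> jog_arm --dr '[[0, 0, 6], [0, 0, 6], [0, 0, 6], [0, 0, 6], [0, 0, 6], [0, 0, 5.8], [0, 0, 0], [0, 0, 0], [0, 0, 0], [0, 0, 0], [0, 0, 0], [0, 0, 0], [0, 0, 0], [0, 0, 0], [0, 0, 0], [0, 0, 0], [0, 0, 0]]' --xyz '[[0, 0, 0], [0, 0, 0], [0, 0, 0], [0, 0, 0], [0, 0, 0], [0, 0, 0], [2, 0, 0], [4, -0.1, 0], [4, -0.1, 0], [4, -0.1, 0], [4, -0.1, 0], [4, -0.1, 0.5], [4, -0.1, 0], [4, -0.1, 0], [3, 0, 0], [1.8, 0, 0], [0, 0, 0]]' --claw '[0, 0, 0, 0, 0, 0, 0, 0, 0, 0, 0, 0, 0, 0, 0, 0, 0]'

```text
t: 16.55
tool_pos: [0.4807, 0.1601, 0.1993]
tcp_rot: [0.725, 0.689, -0.001, -0.001]
contact_force: [-0.4, -0.3, -1.0]
opening: 0.5
grip_force: 0.0
```

```bash
python3 - <<'E'
from h import *
go(.4804,.1600,.049,-3); print(state()['qpos'])
f=grab('wrist'); save(f,'w9.png',1.3); print(proj(f,(.4804,.1600,.076))*1.3)
E
```

```text
t 16.6 psi -2.9 turn z 0.1 shift cm [-0.02 -0.03 15.03] tilt 0.14 pos [0.4807 0.1601 0.1993]
[2.97925290e-01 2.95053743e-01 1.91315339e+00 3.26927069e-04
 9.35867080e-01 3.47987748e-01]
[327.78267148 240.12388536]
```

View pics/w9.png

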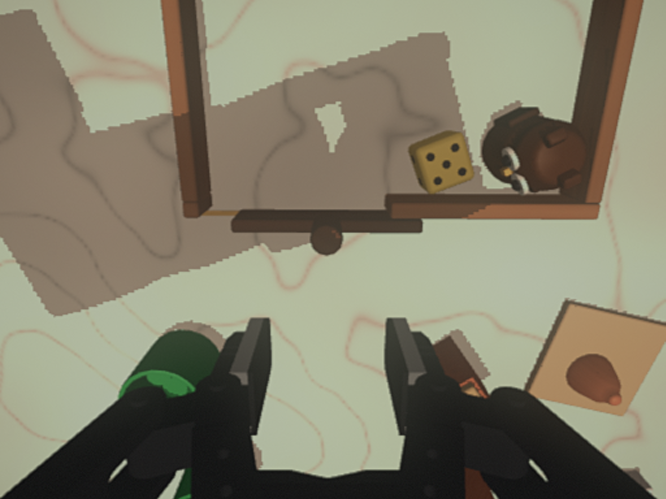

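Wrist view: the knob top is at (326,241), predicted (328,240), so I'll descend and grip it.

>>> jog_arm --dr '[[0, 0, 0], [0, 0, 0], [0, 0, 0], [0, 0, 0], [0, 0, 0], [0, 0, 0], [0, 0, 0], [0, 0, 0], [0, 0, 0], [0, 0, 0], [0, 0, 0], [0, 0, 0], [0, 0, 0]]' --xyz '[[0, 0, 1], [0, 0, 3], [0, 0, 3], [0, 0, 3], [0, 0, 2.5], [0, 0, 1.5], [0, 0, 1], [0, 0, 0], [0, 0, 0], [0, 0, 0], [0, 0, 0], [0, 0, 0], [0, 0, 0]]' --claw '[0, 0, 0, 0, 0, 0, 0, 0, -1, -1, -1, -1, -1]' --force 30

```text
t: 17.9
tool_pos: [0.4818, 0.1582, 0.0514]
tcp_rot: [0.726, 0.688, 0.0, 0.0]
contact_force: [-0.2, -4.4, 3.4]
opening: 0.244
grip_force: 30.1
```

>>> jog_arm --dr '[[0, 0, 0], [0, 0, 0], [0, 0, 0], [0, 0, 0], [0, 0, 0], [0, 0, 0], [0, 0, 0], [0, 0, 0], [0, 0, 0]]' --xyz '[[0, 0.5, 0], [0, 1.5, 0], [0, 1.5, 0], [0, 1.5, 0], [0, 1.5, 0], [0, 1.5, 0], [0, 1.5, 0], [0, 1, 0], [0, 0, 0]]' --claw '[-1, -1, -1, -1, -1, -1, -1, -1, -1]'

```text
t: 18.8
tool_pos: [0.5881, 0.1525, 0.0514]
tcp_rot: [0.726, 0.688, 0.001, 0.001]
contact_force: [0.8, -5.5, 4.4]
opening: 0.244
grip_force: 30.9
```

>>> jog_arm --dr '[[0, 0, 0], [0, 0, 0], [0, 0, 0], [0, 0, 0], [0, 0, 0]]' --xyz '[[0, 0.2, 0], [0, 0.2, 0], [0, 0.2, 0], [0, 0, 0], [0, 0, 0]]' --claw '[-1, -1, -1, -1, -1]'

```text
t: 19.3
tool_pos: [0.5909, 0.1523, 0.0514]
tcp_rot: [0.726, 0.688, -0.001, -0.001]
contact_force: [-6.9, -3.6, 9.4]
opening: 0.244
grip_force: 31.4
```

>>> jog_arm --dr '[[0, 0, 0], [0, 0, 0], [0, 0, 0], [0, 0, 0], [0, 0, 0], [0, 0, 0], [0, 0, 0], [0, 0, 0], [0, 0, 6.8], [0, 0, 6.8], [0, 0, 6.8], [0, 0, 6.8], [0, 0, 6.8], [0, 0, 6.8], [0, 0, 6.8], [0, 0, 6.8], [0, 0, 0], [0, 0, 0]]' --xyz '[[0, 0, 0], [0, 0, 0], [0, 0, 0], [0, 0, -1], [0, 0, -3], [0, 0, -4], [0, 0, -4], [0, 0, -2], [0, 0, 0], [0, 0, 0], [0, 0, 0], [0, 0, 0], [0, 0, 0], [0, 0, 0], [0, 0, 0], [0, 0, 0], [0, 0, 0], [0, 0, 0]]' --claw '[0, 0, 0, 0, 0, 0, 1, 1, 1, 1, 1, 1, 1, 1, 1, 1, 1, 1]'

```text
t: 21.1
tool_pos: [0.5924, 0.1526, 0.1913]
tcp_rot: [0.959, 0.282, 0.0, -0.0]
contact_force: [-0.1, -0.5, 0.4]
opening: 1.0
grip_force: 0.0
```

```bash
python3 - <<'E'
from h import *
f=grab('top'); save(f,'t2.png',1.3)
for n,uv,z,h,s in [('tsq',(214,176.7),.066,.03,1),('ts',(295,218),.066,.025,0)]: print(n,*meas(f,np.array(uv),z,h,s))
go(.5875,.0235,.19,-57.2); print(state()['qpos'])
E
```

```text
tsq [0.57820839 0.00180802] 32.29925537109375 [64.56412133 63.18768563]
ts [ 0.47053083 -0.18801311] -65.21916620578347 [51.3422979  52.03472555]
t 21.1 psi -57.3 turn z -0.1 shift cm [-7.4  10.59  0.12] tilt 0.02 pos [0.5924 0.1526 0.1912]
[2.32651715e-01 4.50608964e-01 1.69071496e+00 4.28628615e-05
 9.99859585e-01 1.23231548e+00]
```

View pics/t2.png

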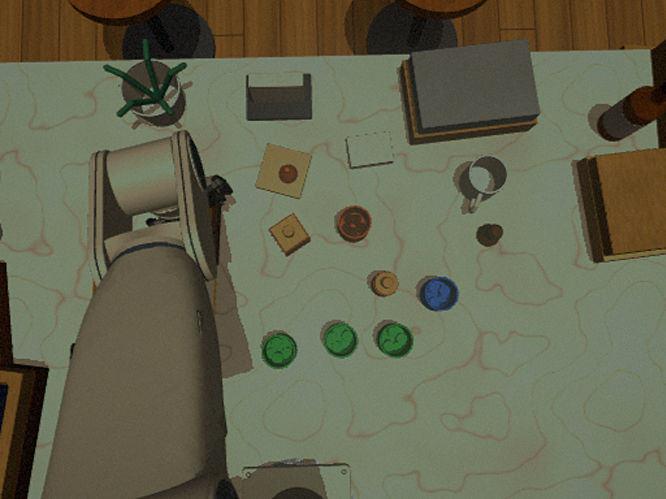

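The top view shows the square tub was knocked: it now stands at (290,235) in the 1.3x picture, with its lid still centred. The slim tub, closed, is unmoved at (385,284).

```bash
python3 - <<'E'
from h import *
go(.5765,.0005,.19,-57.7)
E
```

```text
t 21.1 psi -57.3 turn z 0.4 shift cm [-9.47 12.01  0.12] tilt 0.02 pos [0.5924 0.1526 0.1912]
```

>>> jog_arm --dr '[[0, 0, 0.4], [0, 0, 0], [0, 0, 0], [0, 0, 0], [0, 0, 0], [0, 0, 0], [0, 0, 0]]' --xyz '[[0, 0, 0], [-1.47, 2.01, 0], [-2.5, 3, 0], [-2.5, 3, 0], [-2, 2.5, 0], [-1, 1.5, 0], [0, 0, 0]]' --claw '[1, 1, 1, 1, 1, 1, 1]'

```text
t: 21.85
tool_pos: [0.5759, -0.0017, 0.191]
tcp_rot: [0.961, 0.276, -0.0, 0.0]
contact_force: [-0.0, -0.5, 0.6]
opening: 0.999
grip_force: 0.0
```

```bash
python3 - <<'E'
from h import *
go(.5765,.0005,.032,-57.7)
f=grab('wrist'); p=proj(f,(.5765,.0005,.072)); k=proj(f,(.5765,.0005,.098)); print(p,k)
save(f,'w10.png',2.5,(150,80,360,280))
for a in (-15,75,165,255):
    a=np.radians(a+32.3-30+... if False else a+2.3); print(((proj(f,(.5765+.0396*np.cos(a),.0005+.0396*np.sin(a),.072))-[150,80])*2.5).round())
E
```

```text
t 21.9 psi -58.0 turn z -0.3 shift cm [ 0.16 -0.15 15.9 ] tilt 0.02 pos [ 0.5759 -0.0017  0.191 ]
[248.96577587 184.70188352] [248.6490502  194.67839832]
[334. 178.]
[160. 179.]
[167. 340.]
[329. 339.]
```

View pics/w10.png

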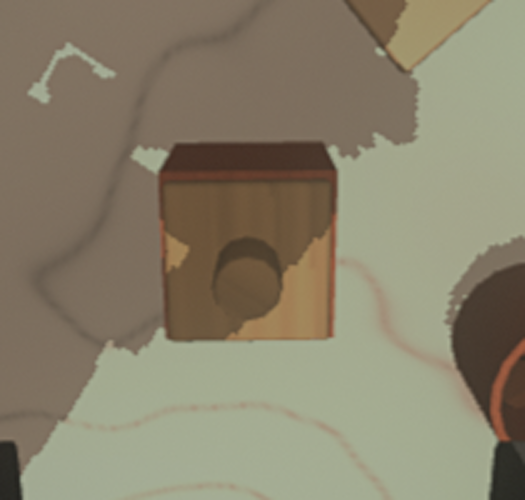

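The wrist crop matches the prediction: flange corners at (162,182), (334,182), (167,339), (333,339), with the lid square on the tub. I'll descend and grip the tub body.

>>> jog_arm --dr '[[0, 0, 0], [0, 0, 0], [0, 0, 0], [0, 0, 0], [0, 0, 0], [0, 0, 0], [0, 0, 0], [0, 0, 0], [0, 0, 0], [0, 0, 0], [0, 0, 0], [0, 0, 0], [0, 0, 0], [0, 0, 0]]' --xyz '[[0.16, -0.15, 1], [0, 0, 3], [0, 0, 3], [0, 0, 3], [0, 0, 3], [0, 0, 1.7], [0, 0, 1], [0, 0, 0], [0, 0, 0], [0, 0, 0], [0, 0, 0], [0, 0, 0], [0, 0, 0], [0, 0, 0]]' --claw '[1, 1, 1, 1, 1, 1, 1, 1, -1, -1, -1, -1, -1, -1]' --force 25

```text
t: 23.3
tool_pos: [0.5775, 0.0027, 0.035]
tcp_rot: [0.961, 0.277, 0.001, 0.0]
contact_force: [-0.8, 2.2, 7.5]
opening: 0.694
grip_force: 29.4
```

```bash
cat > pengo.py <<'E'
from h import *
import sys
P=np.load('pen.npz')
def pgo(x,y,psi,z=None):
    w=P['o']+P['R']@(np.array([x,y])/1000); print((x,y),w.round(4),end=' '); go(*w,z or state()['tool_pos'][2],psi)
E
python3 - <<'E'
from pengo import *
s=state(); print(P['R'].T@(s['tool_pos'][:2]-P['o'])*1000, s['opening'],s['contact_force'])
pgo(-73,-200,-93); pgo(-73,35,-93); pgo(65,45,-93)
E
```

```text
[  58.70541248 -274.4729614 ] 0.6943657063280066 [-0.80765861  2.23858538  7.50359129]
(-73, -200) [0.4499 0.084 ] t 23.3 psi -57.8 turn z 35.2 shift cm [-13.17  -7.45   0.  ] tilt 0.12 pos [0.5775 0.0027 0.035 ]
(-73, 35) [0.4622 0.3187] t 23.3 psi -57.8 turn z 35.2 shift cm [-13.17 -30.95   0.  ] tilt 0.12 pos [0.5775 0.0027 0.035 ]
(65, 45) [0.6005 0.3214] t 23.3 psi -57.8 turn z 35.2 shift cm [  0.63 -31.95   0.  ] tilt 0.12 pos [0.5775 0.0027 0.035 ]
```

>>> jog_arm --dr '[[0, 0, 4.2], [0, 0, 5.2], [0, 0, 5.2], [0, 0, 5.2], [0, 0, 5.2], [0, 0, 5.2], [0, 0, 5], [0, 0, 0], [0, 0, 0], [0, 0, 0], [0, 0, 0], [0, 0, 0], [0, 0, 0], [0, 0, 0], [0, 0, 0], [0, 0, 0], [0, 0, 0], [0, 0, 0], [0, 0, 0], [0, 0, 0]]' --xyz '[[0, 0, -0.1], [0, 0, 0], [0, 0, 0], [0, 0, 0], [0, 0, 0], [0, 0, 0], [0, 0, 0], [-0.7, -0.4, 0], [-1.3, -0.7, 0], [-1.3, -0.7, 0], [-1.3, -0.7, 0], [-1.3, -0.7, 0], [-1.3, -0.7, 0], [-1.3, -0.7, 0], [-1.3, -0.7, 0], [-1.3, -0.7, 0], [-1.3, -0.7, 0], [-0.77, -0.75, 0], [0, 0, 0], [0, 0, 0]]' --claw '[-1, -1, -1, -1, -1, -1, -1, -1, -1, -1, -1, -1, -1, -1, -1, -1, -1, -1, -1, -1]'

```text
t: 25.3
tool_pos: [0.4473, 0.0848, 0.035]
tcp_rot: [1.0, -0.027, -0.001, -0.0]
contact_force: [-4.6, 4.7, 9.2]
opening: 0.696
grip_force: 29.7
```

```bash
python3 - <<'E'
from pengo import *
s=state(); print(P['R'].T@(s['tool_pos'][:2]-P['o'])*1000, s['opening'],s['contact_force'],s['qpos'][5])
pgo(-73,40,-93); pgo(65,45,-93)
E
```

```text
[ -75.616484   -199.27842485] 0.6963167793422448 [-4.61376374  4.65695399  9.15262651] 1.7832792638149095
(-73, 40) [0.4625 0.3237] t 25.3 psi -93.0 turn z -0.0 shift cm [  0.26 -23.93   0.  ] tilt 0.15 pos [0.4473 0.0848 0.035 ]
(65, 45) [0.6005 0.3214] t 25.3 psi -93.0 turn z -0.0 shift cm [ 14.06 -24.43   0.  ] tilt 0.15 pos [0.4473 0.0848 0.035 ]
```

>>> jog_arm --dr '[[0, 0, 0], [0, 0, 0], [0, 0, 0], [0, 0, 0], [0, 0, 0], [0, 0, 0], [0, 0, 0], [0, 0, 0], [0, 0, 0], [0, 0, 0], [0, 0, 0], [0, 0, 0], [0, 0, 0], [0, 0, 0], [0, 0, 0], [0, 0, 0], [0, 0, 0], [0, 0, 0]]' --xyz '[[0.1, -0.7, 0], [0.16, -1.5, 0], [0, -1.5, 0], [0, -1.5, 0], [0, -1.5, 0], [0, -1.5, 0], [0, -1.5, 0], [0, -1.5, 0], [0, -1.5, 0], [0, -1.5, 0], [0, -1.5, 0], [0, -1.5, 0], [0, -1.5, 0], [0, -1.5, 0], [0, -1.5, 0], [0, -1.5, 0], [0, -0.7, 0], [0, 0, 0]]' --claw '[-1, -1, -1, -1, -1, -1, -1, -1, -1, -1, -1, -1, -1, -1, -1, -1, -1, -1]'

```text
t: 27.1
tool_pos: [0.4638, 0.3238, 0.035]
tcp_rot: [1.0, -0.026, -0.0, -0.0]
contact_force: [-1.5, 3.3, 5.2]
opening: 0.698
grip_force: 29.2
```

>>> jog_arm --dr '[[0, 0, 0], [0, 0, 0], [0, 0, 0], [0, 0, 0], [0, 0, 0], [0, 0, 0], [0, 0, 0], [0, 0, 0], [0, 0, 0], [0, 0, 0], [0, 0, 0], [0, 0, 0]]' --xyz '[[0.7, 0, 0], [1.4, 0, 0], [1.4, 0, 0], [1.4, 0, 0], [1.4, 0, 0], [1.4, 0, 0], [1.4, 0, 0], [1.4, 0, 0], [1.4, 0, 0], [1.4, 0, 0], [0.5, 0, 0], [0, 0, 0]]' --claw '[-1, -1, -1, -1, -1, -1, -1, -1, -1, -1, -1, -1]'

```text
t: 28.3
tool_pos: [0.6022, 0.3154, 0.035]
tcp_rot: [1.0, -0.027, -0.0, -0.0]
contact_force: [0.4, -0.6, 5.4]
opening: 0.702
grip_force: 29.2
```

```bash
python3 - <<'E'
from pengo import *
s=state(); print(P['R'].T@(s['tool_pos'][:2]-P['o'])*1000, s['opening'],s['contact_force'],s['qpos'])
E
```

```text
[66.97375911 39.08321155] 0.7020942300058548 [ 0.43560681 -0.64693497  5.40121563] [4.64854903e-01 7.45015227e-01 1.58610323e+00 3.87319191e-04
 8.10578840e-01 2.08895702e+00]
```

>>> jog_arm --dr '[[0, 0, 0], [0, 0, 0], [0, 0, 0], [0, 0, 0], [0, 0, 0], [0, 0, 0], [0, 0, 0], [0, 0, 0], [0, 0, 0], [0, 0, 0]]' --xyz '[[0, 0, 0], [0, 0, 0], [0, 0, 0], [0, 0, 0], [0, 0, -1], [0, 0, -3], [0, 0, -4], [0, 0, -4], [0, 0, -3.5], [0, 0, 0]]' --claw '[0.9, 0.9, 0.9, 0.9, 0.9, 0.9, 0.9, 0.9, 0.7, 0.7]'

```text
t: 29.3
tool_pos: [0.6052, 0.3168, 0.1969]
tcp_rot: [1.0, -0.027, 0.005, -0.003]
contact_force: [0.7, 0.2, 0.4]
opening: 0.851
grip_force: 0.0
```

```bash
python3 - <<'E'
from pengo import *
f=grab('top')
print(meas(f,np.array((295,218)),.066,.025,0)); 
w=grab('wrist'); s=state()
# square tub upright in the pen? lid flange outline in the wrist view
hsv=cv2.cvtColor(w['color'],cv2.COLOR_RGB2HSV)
p=proj(w,(s['tool_pos'][0],s['tool_pos'][1],.072)); u,v=map(int,p)
for rr in (v-20,v-5,v+5):
    x=np.where((w['color'][rr,u-70:u+70,0].astype(int)-w['color'][rr,u-70:u+70,2])>28)[0]; print(rr,x.min()+u-70,x.max()+u-70)
for k in range(4):
    a=np.radians(-93+45+90*k); print(proj(w,(s['tool_pos'][0]+.0396*np.cos(a),s['tool_pos'][1]+.0396*np.sin(a),.072)).round())
go(.470,-.189,.195,-93)
E
```

```text
(array([ 0.47054564, -0.18804196]), np.float64(-64.7474910875751), array([51.37937806, 52.04119343]))
168 181 288
183 181 296
193 181 301
[286. 156.]
[218. 156.]
[220. 219.]
[284. 219.]
t 29.4 psi -93.0 turn z -0.0 shift cm [-10.6   51.06  -0.35] tilt 0.15 pos [0.6025 0.3154 0.1915]
```

>>> jog_arm --dr '[[0, 0, 0], [0, 0, 0], [0, 0, 0], [0, 0, 0], [0, 0, 0], [0, 0, 0], [0, 0, 0], [0, 0, 0], [0, 0, 0], [0, 0, 0], [0, 0, 0], [0, 0, 0], [0, 0, 0], [0, 0, 0], [0, 0, 0], [0, 0, 0], [0, 0, 0], [0, 0, 0]]' --xyz '[[-0.3, 1.5, 0], [-0.7, 3.4, 0], [-0.7, 3.4, 0], [-0.7, 3.4, 0], [-0.7, 3.4, 0], [-0.7, 3.4, 0], [-0.7, 3.4, 0], [-0.7, 3.4, 0], [-0.7, 3.4, 0], [-0.7, 3.4, 0], [-0.7, 3.4, 0], [-0.7, 3.4, 0], [-0.7, 3.4, 0], [-0.7, 3.4, 0], [-0.6, 3.4, 0], [-0.6, 2, 0], [0, 0, 0], [0, 0, 0]]' --claw '[0.7, 0.7, 0.7, 0.7, 0.7, 0.7, 0.7, 0.7, 0.7, 0.7, 0.7, 0.7, 0.7, 0.7, 0.7, 0.7, 0.7, 0.7]'

```text
t: 31.2
tool_pos: [0.4678, -0.1894, 0.1887]
tcp_rot: [1.0, -0.027, -0.001, -0.001]
contact_force: [-0.1, 0.2, 0.4]
opening: 0.849
grip_force: 0.0
```

```bash
python3 - <<'E'
from pengo import *
go(.470,-.189,.033,-93)
w=grab('wrist'); p=proj(w,(.470,-.189,.066)); u,v=map(int,p); print(p)
im=w['color'].astype(int); m=((im[...,0]-im[...,2]>35)).astype(np.uint8)
k=np.zeros_like(m); k[v-50:v+60,u-50:u+50]=1
n,l,st,c=cv2.connectedComponentsWithStats(m*k); i=1+st[1:,4].argmax(); print(st[i])
a=[proj(w,(.470+.025*np.cos(t),-.189+.025*np.sin(t),.064)) for t in np.linspace(0,6.28,60)]; a=np.array(a); print('pred',a.min(0),a.max(0))
E
```

```text
t 31.2 psi -93.1 turn z -0.1 shift cm [ 0.22 -0.05 15.57] tilt 0.15 pos [ 0.4678 -0.1894  0.1887]
[250.0438379  183.16449345]
[ 223  154   77   69 2436]
pred [220.64842805 153.50556388] [279.47899216 209.8784572 ]
```

>>> jog_arm --dr '[[0, 0, 0], [0, 0, 0], [0, 0, 0], [0, 0, 0], [0, 0, 0], [0, 0, 0], [0, 0, 0], [0, 0, 0], [0, 0, 0], [0, 0, 0], [0, 0, 0], [0, 0, 0], [0, 0, 0], [0, 0, 0]]' --xyz '[[0.22, 0, 1], [0, 0, 3], [0, 0, 3], [0, 0, 3], [0, 0, 3], [0, 0, 1.4], [0, 0, 1], [0, 0, 0], [0, 0, 0], [0, 0, 0], [0, 0, 0], [0, 0, 0], [0, 0, 0], [0, 0, 0]]' --claw '[0.7, 0.7, 0.7, 0.7, 0.7, 0.7, 0.7, 0.7, -1, -1, -1, -1, -1, -1]' --force 25

```text
t: 32.65
tool_pos: [0.4722, -0.1899, 0.037]
tcp_rot: [1.0, -0.027, 0.001, 0.0]
contact_force: [0.3, 0.7, 8.0]
opening: 0.575
grip_force: 26.4
```

```bash
python3 - <<'E'
from pengo import *
f=grab('top')
# neighbours: greens
im=f['color'].astype(int); m=((im[...,1]-im[...,0]>25)&(im[...,1]-im[...,2]>15)).astype(np.uint8); m[:200]=0
n,l,st,c=cv2.connectedComponentsWithStats(m)
for i in range(1,n):
    if st[i,4]>100: print('green',ray(f,c[i],.05)[:2])
pgo(-73,-200,-93); pgo(-73,35,-93)
E
```

```text
green [ 0.36444146 -0.08681161]
green [0.3565579  0.02141684]
(-73, -200) [0.4499 0.084 ] t 32.7 psi -93.0 turn z -0.0 shift cm [ -3.66 -27.23   0.  ] tilt 0.13 pos [ 0.4723 -0.1899  0.037 ]
(-73, 35) [0.4622 0.3187] t 32.7 psi -93.0 turn z -0.0 shift cm [ -3.67 -50.73   0.  ] tilt 0.13 pos [ 0.4723 -0.1899  0.037 ]
```

>>> jog_arm --dr '[[0, 0, 0], [0, 0, 0], [0, 0, 0], [0, 0, 0], [0, 0, 0], [0, 0, 0], [0, 0, 0], [0, 0, 0], [0, 0, 0], [0, 0, 0], [0, 0, 0], [0, 0, 0], [0, 0, 0], [0, 0, 0], [0, 0, 0], [0, 0, 0], [0, 0, 0], [0, 0, 0], [0, 0, 0], [0, 0, 0]]' --xyz '[[0, -0.7, -0.1], [0, -1.5, 0], [0, -1.5, 0], [0, -1.5, 0], [0, -1.5, 0], [0, -1.5, 0], [0, -1.5, 0], [0, -1.5, 0], [-0.4, -1.5, 0], [-0.4, -1.5, 0], [-0.4, -1.5, 0], [-0.4, -1.5, 0], [-0.4, -1.5, 0], [-0.4, -1.5, 0], [-0.4, -1.5, 0], [-0.4, -1.5, 0], [-0.3, -1.5, 0], [-0.1, -1.5, 0], [0, -0.7, 0], [0, 0, 0]]' --claw '[-1, -1, -1, -1, -1, -1, -1, -1, -1, -1, -1, -1, -1, -1, -1, -1, -1, -1, -1, -1]'

```text
t: 34.7
tool_pos: [0.4494, 0.0826, 0.037]
tcp_rot: [1.0, -0.026, -0.0, -0.0]
contact_force: [-1.4, 3.7, 6.3]
opening: 0.575
grip_force: 27.4
```

```bash
python3 - <<'E'
from pengo import *
s=state(); print(P['R'].T@(s['tool_pos'][:2]-P['o'])*1000, s['opening'],s['contact_force'],s['qpos'][5])
f=grab('top'); c=lambda a,b:(60+a/5-.4,130+b/5-.4)
# knob (gate) still open? square tub place?
im=f['color'].astype(int)
pgo(-73,35,-93)
m=((im[...,0]-im[...,2]>30)&(im[...,0]>75)).astype(np.uint8); k=np.zeros_like(m)
q=proj(f,(.6022,.3154,.072)); u,v=map(int,q); k[v-16:v+16,u-16:u+16]=1
n,l,st,cc=cv2.connectedComponentsWithStats(m*k); i=1+st[1:,4].argmax(); print('sq lid',ray(f,cc[i],.072),st[i],P['R'].T@(ray(f,cc[i],.072)[:2]-P['o'])*1000)
E
```

```text
[ -73.46876919 -201.42358967] 0.5753489450695196 [-1.42648162  3.67800799  6.32122474] 1.776693506826667
(-73, 35) [0.4622 0.3187] t 34.8 psi -93.0 turn z -0.0 shift cm [  0.04 -23.66   0.  ] tilt 0.05 pos [0.4494 0.0824 0.037 ]
sq lid [0.59891947 0.31489409 0.072     ] [ 89 161  25  24 494] [63.72589006 38.39045285]
```

>>> jog_arm --dr '[[0, 0, 0], [0, 0, 0], [0, 0, 0], [0, 0, 0], [0, 0, 0], [0, 0, 0], [0, 0, 0], [0, 0, 0], [0, 0, 0], [0, 0, 0], [0, 0, 0], [0, 0, 0], [0, 0, 0], [0, 0, 0], [0, 0, 0], [0, 0, 0], [0, 0, 0], [0, 0, 0]]' --xyz '[[0, -0.7, 0], [0, -1.5, 0], [0, -1.5, 0], [0, -1.5, 0], [0, -1.5, 0], [0, -1.5, 0], [0, -1.5, 0], [0, -1.5, 0], [0, -1.5, 0], [0, -1.5, 0], [0, -1.5, 0], [0, -1.5, 0], [0, -1.5, 0], [0, -1.5, 0], [0, -1.5, 0], [0, -1.5, 0], [0, -0.7, 0], [0, 0, 0]]' --claw '[-1, -1, -1, -1, -1, -1, -1, -1, -1, -1, -1, -1, -1, -1, -1, -1, -1, -1]'

```text
t: 36.55
tool_pos: [0.4621, 0.3208, 0.0371]
tcp_rot: [1.0, -0.026, -0.0, -0.0]
contact_force: [-1.3, 2.1, 6.1]
opening: 0.581
grip_force: 27.3
```

>>> jog_arm --dr '[[0, 0, 0], [0, 0, 0], [0, 0, 0], [0, 0, 0], [0, 0, 0], [0, 0, 0], [0, 0, 0], [0, 0, 0], [0, 0, 0], [0, 0, 0]]' --xyz '[[0, 0, 0], [0, 0, 0], [0, 0, 0], [0, 0, 0], [0, 0, -1], [0, 0, -3], [0, 0, -4], [0, 0, -4], [0, 0, -3.5], [0, 0, 0]]' --claw '[0.7, 0.7, 0.7, 0.7, 0.7, 0.7, 0.7, 0.7, 0.7, 0.7]'

```text
t: 37.55
tool_pos: [0.4651, 0.3213, 0.1977]
tcp_rot: [1.0, -0.027, 0.004, -0.003]
contact_force: [0.9, 0.8, -0.2]
opening: 0.853
grip_force: 0.0
```

```bash
python3 - <<'E'
from pengo import *
s=state(); print(P['R'].T@(s['tool_pos'][:2]-P['o'])*1000, s['opening'])
pgo(64,-123,-3,.19)
E
```

```text
[-70.27484604  37.81462908] 0.8529038309070588
(64, -123) [0.5908 0.1537] t 37.5 psi -93.0 turn z 90.0 shift cm [ 16.08 -13.43   0.77] tilt 0.57 pos [0.4651 0.3213 0.1977]
```

>>> jog_arm --dr '[[0, 0, -6], [0, 0, -7], [0, 0, -7], [0, 0, -7], [0, 0, -7], [0, 0, -7], [0, 0, -7], [0, 0, -7], [0, 0, -7], [0, 0, -7], [0, 0, -7], [0, 0, -7], [0, 0, -7], [0, 0, 0]]' --xyz '[[0, 0, 0], [0, 0, 0], [0, 0, 0], [0, 0, 0], [0, 0, 0], [0, 0, 0], [0, 0, 0], [0, 0, 0], [0, 0, 0], [0, 0, 0], [0, 0, 0], [0, 0, 0], [0, 0, 0], [0, 0, 0]]' --claw '[0, 0, 0, 0, 0, 0, 0, 0, 0, 0, 0, 0, 0, 0]'

```text
t: 38.95
tool_pos: [0.4621, 0.3193, 0.1916]
tcp_rot: [0.725, 0.688, -0.0, -0.0]
contact_force: [0.8, -0.4, -0.3]
opening: 0.5
grip_force: 0.0
```

```bash
python3 - <<'E'
from pengo import *
print(state()['qpos'][5]); go(.5912,.1523,.19,-3)
E
```

```text
0.6356550870351421
t 39.0 psi -3.0 turn z 0.0 shift cm [-16.    13.77   0.16] tilt 0.04 pos [0.4621 0.3193 0.1916]
```

>>> jog_arm --dr '[[0, 0, 0], [0, 0, 0], [0, 0, 0], [0, 0, 0], [0, 0, 0], [0, 0, 0], [0, 0, 0], [0, 0, 0], [0, 0, 0]]' --xyz '[[-1, 0.87, 0], [-2.5, 2.15, 0], [-2.5, 2.15, 0], [-2.5, 2.15, 0], [-2.5, 2.15, 0], [-2.5, 2.15, 0], [-2.5, 2.15, 0], [0, 0, 0], [0, 0, 0]]' --claw '[0, 0, 0, 0, 0, 0, 0, 0, 0]'

```text
t: 39.85
tool_pos: [0.5916, 0.1512, 0.1915]
tcp_rot: [0.727, 0.687, -0.0, -0.0]
contact_force: [-0.1, 0.0, 0.3]
opening: 0.498
grip_force: 0.0
```

```bash
python3 - <<'E'
from pengo import *
go(.5912,.1523,.0485,-3)
f=grab('wrist'); p=proj(f,(.5912,.1523,.076)); u,v=map(int,p); print(p)
g=cv2.cvtColor(f['color'],cv2.COLOR_RGB2GRAY)
# knob sticks out below the gate's rows: dark columns just past the gate edge
for r in (v+2,v+5,v+8): 
    x=np.where(g[r,u-30:u+30]<90)[0]; print(r,(x.min()+u-30,x.max()+u-30) if len(x) else None)
E
```

```text
t 39.9 psi -3.3 turn z -0.3 shift cm [ 0.11 -0.05 14.3 ] tilt 0.03 pos [0.5916 0.1512 0.1915]
[251.64323577 186.06426943]
188 (np.int64(240), np.int64(262))
191 (np.int64(242), np.int64(260))
194 (np.int64(245), np.int64(256))
```

Knob at u ≈ 251, as predicted. Down, grip, and slide shut.

>>> jog_arm --dr '[[0, 0, 0], [0, 0, 0], [0, 0, 0], [0, 0, 0], [0, 0, 0], [0, 0, 0], [0, 0, 0], [0, 0, 0], [0, 0, 0], [0, 0, 0], [0, 0, 0], [0, 0, 0], [0, 0, 0]]' --xyz '[[0.1, 0, 1], [0, 0, 3], [0, 0, 3], [0, 0, 3], [0, 0, 2.3], [0, 0, 1], [0, 0, 0.8], [0, 0, 0], [0, 0, 0], [0, 0, 0], [0, 0, 0], [0, 0, 0], [0, 0, 0]]' --claw '[0, 0, 0, 0, 0, 0, 0, 0, -1, -1, -1, -1, -1]' --force 30

```text
t: 41.2
tool_pos: [0.591, 0.1539, 0.052]
tcp_rot: [0.726, 0.688, 0.0, -0.0]
contact_force: [-5.4, 1.5, 5.5]
opening: 0.241
grip_force: 29.7
```

>>> jog_arm --dr '[[0, 0, 0], [0, 0, 0], [0, 0, 0], [0, 0, 0], [0, 0, 0], [0, 0, 0], [0, 0, 0], [0, 0, 0], [0, 0, 0], [0, 0, 0], [0, 0, 0]]' --xyz '[[0, -0.6, 0], [0, -1.4, 0], [0, -1.4, 0], [0, -1.4, 0], [0, -1.4, 0], [0, -1.4, 0], [0, -1.4, 0], [0, -1.4, 0], [0, -1.4, 0], [0, -0.9, 0], [0, 0, 0]]' --claw '[-1, -1, -1, -1, -1, -1, -1, -1, -1, -1, -1]'

```text
t: 42.3
tool_pos: [0.4641, 0.1607, 0.0519]
tcp_rot: [0.726, 0.688, 0.001, 0.0]
contact_force: [-1.7, 1.0, 8.5]
opening: 0.246
grip_force: 31.3
```

>>> jog_arm --dr '[[0, 0, 0], [0, 0, 0], [0, 0, 0], [0, 0, 0], [0, 0, 0], [0, 0, 0]]' --xyz '[[0, -0.2, 0], [0, -0.2, 0], [0, -0.2, 0], [0, -0.2, 0], [0, 0, 0], [0, 0, 0]]' --claw '[-1, -1, -1, -1, -1, -1]'

```text
t: 42.9
tool_pos: [0.4574, 0.1611, 0.0519]
tcp_rot: [0.726, 0.688, 0.001, 0.001]
contact_force: [-0.4, 0.8, 9.7]
opening: 0.247
grip_force: 31.4
```

>>> jog_arm --dr '[[0, 0, 0], [0, 0, 0], [0, 0, 0], [0, 0, 0], [0, 0, 0]]' --xyz '[[0, -0.2, 0], [0, -0.2, 0], [0, -0.2, 0], [0, 0, 0], [0, 0, 0]]' --claw '[-1, -1, -1, -1, -1]'

```text
t: 43.4
tool_pos: [0.4559, 0.1613, 0.052]
tcp_rot: [0.725, 0.688, 0.005, 0.003]
contact_force: [15.7, -6.7, -5.1]
opening: 0.247
grip_force: 30.5
```

>>> jog_arm --dr '[[0, 0, 0], [0, 0, 0], [0, 0, 0], [0, 0, 0], [0, 0, 0], [0, 0, 0], [0, 0, 0], [0, 0, 0], [0, 0, 0], [0, 0, 0], [0, 0, 0], [0, 0, 0]]' --xyz '[[0, 0.35, 0], [0, 0, 0], [0, 0, 0], [0, 0, 0], [0, 0, 0], [0, 0, -1], [0, 0, -3], [0, 0, -4], [0, 0, -4], [-3, 0, -2], [-4, 0, 0], [-4, 0, 0]]' --claw '[-1, -1, 0, 0, 0, 0, 0, 0, 0, 0, 0, 0]'

```text
t: 44.6
tool_pos: [0.4484, 0.0502, 0.1924]
tcp_rot: [0.725, 0.689, 0.001, 0.001]
contact_force: [0.5, -0.7, -0.1]
opening: 0.5
grip_force: 0.0
```

```bash
python3 - <<'E'
from pengo import *
f=grab('wrist'); g=cv2.cvtColor(f['color'],cv2.COLOR_RGB2GRAY)
P2=lambda x,y,z: np.r_[P['o']+P['R']@(np.array([x,y])/1000),z]
# knob centre from rows through the knob top (predict shut: pen x -71)
p=proj(f,P2(-71,-123,.076)); u,v=map(int,p); print('pred knob',p)
m=(g<95).astype(np.uint8)
for r in range(v+2,v+10,3):
    x=np.where(m[r,max(0,u-30):u+30])[0]; print(r,(x.min()+u-30,x.max()+u-30, (x.min()+x.max())/2+u-30) if len(x) else None)
s=grab('scene'); im=s['color'].astype(int)
for n,x,y,h in [('sq',65,39,.028),('slim',-70,37,.023)]:
    w=P2(x,y,.098); q=proj(s,w); u,v=map(int,q)
    print(n,'knob top scene px',q.round(1),im[v,u],'flange',im[tuple(proj(s,P2(x+15,y,.072)).astype(int)[::-1])],'body',im[tuple(proj(s,P2(x,y+h*1000,.03)).astype(int)[::-1])])
cv2.imwrite('pics/s_end.png',s['color'][:,:,::-1])
t=grab('top'); T=t['color'].astype(int); m=((T[...,0]-T[...,2]>30)&(T[...,0]>80)).astype(np.uint8)
for n,x,y in [('sq',65,39),('slim',-70,37)]:
    q=proj(t,P2(x,y,.072)); u,v=map(int,q); k=np.zeros_like(m); k[v-17:v+17,u-17:u+17]=1
    nn,l,st,cc=cv2.connectedComponentsWithStats(m*k); i=1+st[1:,4].argmax(); print(n,st[i],P['R'].T@(ray(t,cc[i],.072)[:2]-P['o'])*1000)
E
```

```text
pred knob [254.05214088  39.97752461]
41 (np.int64(224), np.int64(283), np.float64(253.5))
44 (np.int64(224), np.int64(283), np.float64(253.5))
47 (np.int64(224), np.int64(283), np.float64(253.5))
sq knob top scene px [365.4 326.6] [159 106  50] flange [174 116  55] body [58 21 11]
slim knob top scene px [420.7 286.8] [153  98  44] flange [157 104  51] body [62 23 11]
sq [ 89 161  24  24 474] [63.62019394 38.92463673]
slim [ 89 218  19  19 248] [-76.1258158   37.10754057]
```

```bash
python3 - <<'E'
from pengo import *
P2=lambda x,y,z: np.r_[P['o']+P['R']@(np.array([x,y])/1000),z]
for n in ('wrist','scene'):
    f=grab(n); g=cv2.cvtColor(f['color'],cv2.COLOR_RGB2GRAY).astype(int)
    for z,y in ((.03,-128),(.066,-134)):
        row=[(x,g[tuple(np.clip(proj(f,P2(x,y,z)).round().astype(int)[::-1],0,[383,511]))]) for x in range(-166,16,4)]
        print(n,z,*['%d:%d'%r for r in row])
E
```

```text
wrist 0.03 -166:106 -162:102 -158:108 -154:108 -150:107 -146:107 -142:107 -138:51 -134:43 -130:47 -126:46 -122:47 -118:46 -114:47 -110:47 -106:48 -102:48 -98:48 -94:47 -90:48 -86:47 -82:48 -78:47 -74:52 -70:54 -66:53 -62:46 -58:48 -54:47 -50:47 -46:47 -42:47 -38:48 -34:47 -30:47 -26:47 -22:46 -18:46 -14:46 -10:47 -6:45 -2:81 2:111 6:109 10:103 14:104
wrist 0.066 -166:109 -162:109 -158:109 -154:101 -150:103 -146:108 -142:108 -138:107 -134:106 -130:107 -126:110 -122:109 -118:102 -114:102 -110:102 -106:102 -102:100 -98:95 -94:102 -90:101 -86:102 -82:102 -78:100 -74:44 -70:47 -66:63 -62:102 -58:102 -54:102 -50:105 -46:106 -42:106 -38:105 -34:105 -30:106 -26:105 -22:105 -18:99 -14:107 -10:109 -6:109 -2:109 2:109 6:156 10:154 14:154
scene 0.03 -166:98 -162:97 -158:100 -154:95 -150:73 -146:56 -142:34 -138:27 -134:22 -130:31 -126:25 -122:24 -118:25 -114:32 -110:25 -106:29 -102:25 -98:23 -94:15 -90:11 -86:16 -82:12 -78:16 -74:18 -70:16 -66:19 -62:31 -58:28 -54:21 -50:28 -46:20 -42:26 -38:27 -34:33 -30:26 -26:27 -22:19 -18:21 -14:23 -10:22 -6:26 -2:45 2:87 6:101 10:99 14:99
scene 0.066 -166:105 -162:105 -158:104 -154:100 -150:100 -146:98 -142:101 -138:103 -134:99 -130:99 -126:101 -122:100 -118:100 -114:99 -110:102 -106:101 -102:97 -98:99 -94:99 -90:90 -86:76 -82:45 -78:21 -74:25 -70:43 -66:80 -62:92 -58:98 -54:100 -50:98 -46:98 -42:91 -38:96 -34:95 -30:98 -26:103 -22:122 -18:107 -14:94 -10:99 -6:95 -2:97 2:98 6:97 10:101 14:101
```

```bash
python3 -c "
from rig import finish_job
print(finish_job())"
```

```text
the job is handed in; nothing more can be done
None
```

I handed in the job at about 45 s: the square and slim tubs are lidded and standing in the pen, each slid in through the gateway; the gate is shut against its stop; I saw no wide lid, so the wide tub was left where it was.

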